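# Lock a loading coil into its bayonet antenna mount

## Task

The blue antenna loading coil is lying on its side. Stand it upright on its plug on the cork pad and let go of it, then take it again from above, lower its plug into the mount with the two lugs in the slots, push it down against the spring and turn it a quarter-turn clockwise (seen from above) so that it springs up into its lock. Leave it locked and released, and do not knock the other things on the desk about.

Things in the scene. Friction and masses are not known exactly. Their poses are not given: they have to be found in the camera images.
- coil_center (a point): Loading coil (loose, 0.22 to 0.35 kg, 118 mm long): its centre, at mid-length on its axis. z runs from the plug end (-59) to the black-capped top (+59). From z -31 to +59 it is a square blue housing 42 x 42 mm, faces square to x and y, with copper bands. At the start it lies on a flat side, axis 21 mm above the desk, plug pointing towards the robot, give or take 30 deg.
- coil_foot (a point): Centre of the flat end of the coil's plug, 59 mm from the coil's centre along -z; axes as the coil's. The round steel plug is 30 mm in diameter and 28 mm long, from here up to the housing; its end has a 2 mm chamfer, leaving a flat foot 26 mm across that it can stand on.
- coil_lug (a point): One of two brass lugs on the plug (coil's +x side; its twin is opposite, at -x, and a half turn makes no difference). Each reaches 20.5 mm from the axis, is 7 mm wide (along y) and spans 6 to 12 mm above the foot. White stripes on the housing's +x and -x faces and across its top along x show the lugs' direction.
- socket (a point): Centre of the bayonet socket's mouth, 85 mm above the desk, in the 64 x 64 mm green top (7 mm thick) of a black block on a fixed grey box (120 x 120 x 45 mm). z up; x along the slots. Bore 32.4 mm across. Turned in and locked: coil's foot 16 mm below the mouth, its centre 43 mm above, the coil's lugs (its x) along the socket's y.
- slot (a point): One of the socket's two lug slots (at +x; its twin at -x), each 10 mm wide, reaching 23 mm from the axis, white mark beyond its end. To turn, the foot must be held more than 19 mm below the mouth (22 is good, 25 is the bottom); then turn 90 deg clockwise from above (negative about z), to a stop about 2 deg further. The other way is blocked.
- lock_mark (a point): Red mark on the socket's top, 26.5 mm from the axis at -y (another at +y): where the lugs lie when locked. Under it is a notch 3 mm deep, 10 mm wide: when the downward push is let off here, the spring lifts the lugs about 3 mm into the notches and the coil can no longer turn.
- spring (a joint): Brass spring plate in the socket. 0 = up, 12 mm below the mouth: the coil set in loosely rests its foot there, lugs still in the slots. Grows as it is pressed, to 0.013 m; takes 4 N at first and 1 N more per mm. About 0.004 when the coil is locked.
- pad: Fixed cork pad, 110 x 110 mm, 4 mm thick, flat on the desk; origin at the centre of its underside (its top is 4 mm higher).
- key: Bystander: morse paddle key, blue base 55 x 80 mm, red paddles, 51 mm high; origin centre of underside.
- handheld: Bystander: black handheld radio standing up, 34 x 58 x 115 mm plus a 90 mm stub antenna; origin centre of underside.
- mug: Bystander: white mug, 80 mm across, 90 mm high; origin centre of underside.
- driver: Bystander: orange screwdriver lying flat; origin under its middle.
- adapter_a: Bystander: small metal coax adapter standing up, 18 mm across, 30 mm high; origin centre of underside.
- adapter_b: Bystander: another such adapter; origin centre of underside.
- jar: Bystander: glass jar with yellow cap, 64 mm across, 80 mm high; origin centre of underside.
Things that resemble listed ones, but are neither listed nor needed, are in the scene too. There is more than one size of the part that bears coil_center; the job needs the smaller. Leave any pink look-alike of the part that bears socket alone.

How it is judged:
On the way, in this order (a step that is already met when the one before it is completed fails the run):
1. the coil stands upright on its plug on the cork pad, let go and at rest (angle between coil_center's own z axis and vertical below 0.1 rad and horizontal distance between coil_center and pad below 0.055 m and height (world z) of coil_center between 0.058 and 0.068 m and contact force between the fingers and coil below 0.1 N and linear speed of coil below 0.02 m/s), for 0.2 s.
2. the plug is in the socket and pushed down against the spring (horizontal distance between coil_center and socket below 0.008 m and z of coil_center in the frame of socket below 0.041 m and value of joint spring above 0.006 m), for 0.05 s.
At the end, for the whole second after the job is handed in: The coil stands upright in the socket (axis within 6 mm and 0.08 rad of vertical), its lugs under the red marks (within 0.14 rad of the socket's y axis), sprung up into the lock (centre 41.5 to 45.5 mm above the mouth, spring plate still pressed at least 1.5 mm), at rest and released (horizontal distance between coil_center and socket below 0.006 m and z of coil_center in the frame of socket between 0.0415 and 0.0455 m and angle between the x axis of coil_center and the y axis of socket, either way round below 0.14 rad and angle between coil_center's own z axis and vertical below 0.08 rad and value of joint spring above 0.0015 m and linear speed of coil below 0.01 m/s and contact force between the fingers and coil below 0.1 N); the robot touches nothing.
It fails at once if a bystander is shifted by more than 30 mm (distance of any of key, handheld, mug, driver, adapter_a, adapter_b, jar from where it was at the start of the episode above 0.03 m).
It also fails if it takes over 64 s, if anything falls off the work surface, if the arm or the gripper's body presses on something with over 40 N, if the wrist force passes 120 N, or if a joint passes its speed limit or range.

## Robot

A 6-joint arm with a two-finger parallel gripper is mounted at the origin on the work surface. World frame = base frame: x ahead of the robot, y to its left, z up, the work surface at z = 0. Lengths are in m, angles in rad, forces in N, time in s.
With the tool pointing down it reaches from about 0.3 to 0.775 m from the base axis. Payload 14.6 kg.
Tool frame: the origin (TCP) lies at the very end of the fingers, on their centre line; the grasp point (between the pads) lies 19 mm behind it; z points along the fingers, y is the line along which they close (so a half turn about z gives the same grasp; the last joint's range is limited). The gripper opens to 85 mm and grips with 20 to 120 N. Pads are 22 mm wide; open, the fingers measure 114 mm over their backs; the gripper's body (76 mm by 85 mm) begins 54 mm behind the grasp point. The pads swing forward as they close: fully open they stand 13 mm farther back than shut.
Start: joints at [1.263, 0.3, 1.521, -0, 1.321, -0.067], TCP at [0.131, 0.534, 0.231] pointing down, gripper open.
Joint ranges: [-3.03, 3.03], [-0.79, 2.21], [0.23, 2.52], [-1.04, 4.18], [0, 3.07], [-2.55, 2.55]. Speed limits (rad/s): [2.22, 2.22, 2.57, 3.14, 3.14, 3.14].

## Interface

Orientations are given as [roll, pitch, yaw] about the fixed x, y, z axes, in that order (R = Rz(yaw) Ry(pitch) Rx(roll)).
In Python, from station import get_state, imaging, ticket gives the robot as it stands. The module is installed in compiled form; this text tells all that it offers.
- The arm moves only by the tool carry_out, never from a script. Its argument "targets" is a list of rows, each an object of numbers: "tx", "ty", "tz": the shift along the tool's x, y, z in m; "wx", "wy", "wz": the turn, a rotation vector about the tool's x, y, z in degrees; "claw": the finger opening in m, from 0 to 0.0854. In form: [{"tx": .., "ty": .., "tz": .., "wx": .., "wy": .., "wz": .., "claw": ..}, ...]. A call has 1 to 12 rows; each row shifts and turns the commanded pose from where the row before left it, along the tool's axes as they then stand; what a row does not reach is not made up. A row lasts 1/10 s, in which the tool goes at most 50 mm and 8.59 degrees, less where a joint would pass 70% of its speed; a pose out of reach is approached as far as the arm can. A call is refused whole if a number of a shift passes 0.05 or a number of a turn 8.59, either way. A call with a gripper value outside its range is refused whole. The fingers move at their own pace and stop on an object; "squeeze" is the grip in N (left out, the last holds). Time passes only in rows, so rows that do not move let the fingers close. It gives the time, the measured TCP pose, the force, the opening and the grip force at its end, in the units of the state.
- get_state(): the state, without advancing time (a new reading comes with each control period).
- imaging.grab_frame(name): name is "scene" or "top" or "wrist"; returns a dict with "image" (480x640x3 uint8, red, green, blue), "camera_matrix" (3x3 intrinsics, pixels), "eye" and "orientation" of the camera in the world; the wrist camera has in their place "hand_eye" (4x4, takes a point from camera to tool coordinates, whose origin is the TCP and whose axes are the flange's). Camera axes: x right, y down, z forward; pixel columns grow to the right and rows downward; lengths in m; the calibration is good to about 2 mm. A picture is of the moment at which its call begins: read the wrist's pose just before it. There is no depth.
- ticket.sign_off(): hands the job in; it is judged then, once.
The state is a dict: "t": time; "joints": joint angles; "qvel": joint speeds; "tau": joint torques, N m; "tool_pos": TCP position; "eef_rot": TCP orientation; "force": force on the tool from outside, world axes, zero at the start; "torque": the same for the moment, N m; "width": finger opening in m; "grip_force": force on a finger pad.
Only numpy, scipy, OpenCV 4.12 (cv2) and the standard library are available. Lean on these libraries where they do the work, as an engineer would, in place of code of your own. Each camera call takes 0.05 s, during which the arm holds its last target. There are 200 camera calls.

## Working session

There is one attempt and no reset: what is moved stays moved. The work goes in short steps, Python scripts to look and compute and a tool call to move; the robot and the scene stay as the last step left them, time stands still between calls to the robot, and variables do not carry over. Pictures are saved under pics/ and viewed, at most 10 in all, crops included, and the job is handed in when it is done.

Besides the shell and the picture viewer there is one more tool, called after "Emit:" by a JSON object that holds its "api" and its "payload". carry_out: Moves the arm, as the interface text tells. Its arguments: {"type":"object","properties":{"targets":{"type":"array"},"squeeze":{"type":"number"}},"required":["targets"]}

```bash
mkdir -p pics
cat > h.py <<'E'
import numpy as np, cv2, pickle
from scipy.spatial.transform import Rotation as R
from station import get_state, imaging, ticket
def Rm(o):
    o=np.array(o,float)
    if o.shape==(3,3): return o
    return (R.from_euler('xyz',o) if o.size==3 else R.from_quat(o)).as_matrix()
def grab(n,save=None):
    s=get_state(); f=imaging.grab_frame(n)
    K=np.array(f['camera_matrix'])
    if n=='wrist':
        T=np.eye(4);T[:3,:3]=Rm(s['eef_rot']);T[:3,3]=s['tool_pos'];T=T@np.array(f['hand_eye'])
    else:
        T=np.eye(4);T[:3,:3]=Rm(f['orientation']);T[:3,3]=f['eye']
    if save:
        cv2.imwrite('pics/'+save+'.png',f['image'][:,:,::-1]); pickle.dump((K,T,f['image']),open('pics/'+save+'.pkl','wb'))
    return K,T,f['image']
def load(n): return pickle.load(open('pics/'+n+'.pkl','rb'))
def pt(K,T,u,v,z):
    d=T[:3,:3]@np.linalg.inv(K)@[u,v,1]; return T[:3,3]+d*(z-T[2,3])/d[2]
def proj(K,T,p):
    c=K@(T[:3,:3].T@(np.array(p)-T[:3,3])); return c[:2]/c[2]
E
python3 - <<'E'
from h import *
s=get_state();print(s)
f=imaging.grab_frame('top');print(f['eye'],f['orientation'],f['camera_matrix'])
grab('top','top0');grab('scene','scene0')
E
```

```text
{'t': 0.0, 'joints': array([ 1.26338464e+00,  3.00484218e-01,  1.52162163e+00, -7.75915962e-07,
        1.32070387e+00, -6.65822909e-02]), 'qvel': array([ 0.00031156, -0.00051888, -0.00016674,  0.00048038, -0.00039972,
       -0.00010175]), 'tau': array([ 4.28233288e-04, -5.43507278e+01, -3.61776137e+01, -8.69639030e-05,
        4.14780443e-03, -2.86803720e-05]), 'tool_pos': array([0.13109721, 0.53388992, 0.23069697]), 'eef_rot': array([-3.14037824e+00, -8.02247673e-05,  2.90076340e+00]), 'force': array([ 0.18750282, -0.31201324, -0.63529387]), 'torque': array([-0.01000568,  0.00650816, -0.05245136]), 'grip_force': 0.0, 'width': 0.08529505476223434}
[ 0.48552772 -0.0097441   1.35801094] [-3.08259154 -0.00489266 -1.54400836] [[474.395        0.         320.67992772]
 [  0.         474.395      234.27127955]
 [  0.           0.           1.        ]]
```

View pics/top0.png

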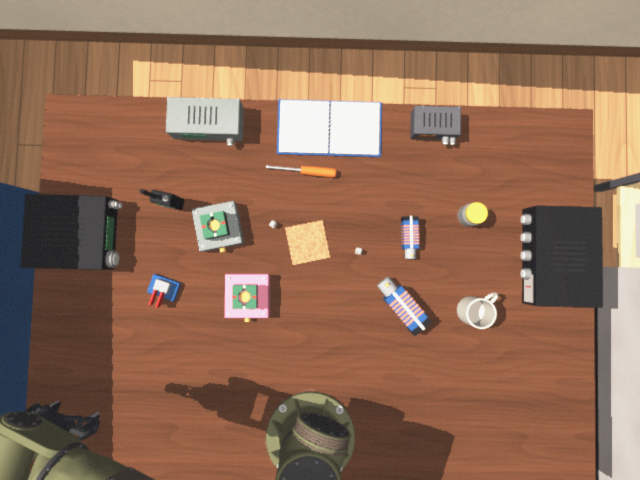

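View pics/scene0.png

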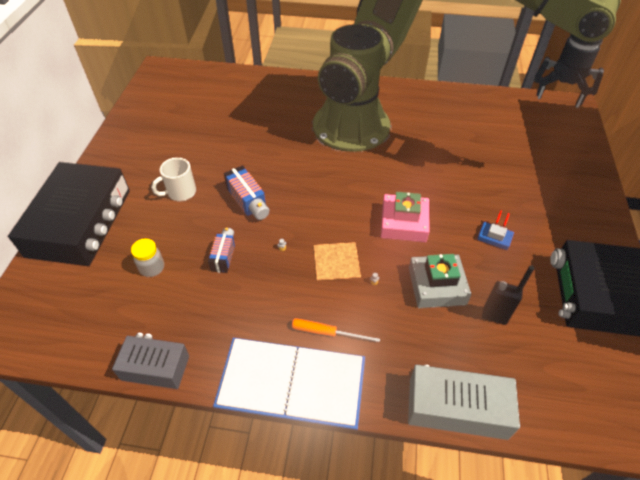

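The top view shows the small coil at about (410,237), plug down-image towards the robot. The larger coil at (404,306) is the decoy. The grey-box socket is at (215,226), the pink decoy at (246,297), and the pad at (307,243). The adapters are at (273,224) and (359,251).

Run:
```python
from h import *
K,T,im=load('top0')
a=cv2.resize(im[205:275,375:445],(400,400),interpolation=cv2.INTER_CUBIC)
b=cv2.resize(im[190:260,180:250],(400,400),interpolation=cv2.INTER_CUBIC)
cv2.imwrite('pics/crop0.png',np.hstack([a,b])[:,:,::-1])
for n,u,v,z in [('coil',410,237,.021),('coiltop',411,217,.03),('foot',410,257,.021),('sock',215,226,.085),('pad',307.5,243,.004),('adA',273,224,.03),('adB',359,251,.03),('big',404,306,.03),('jar',474,214,.08),('mug',478,313,.09)]:
    print(n,pt(K,T,u,v,z).round(3))
```

```text
coil [ 0.564 -0.267  0.021]
coiltop [ 0.62  -0.267  0.03 ]
foot [ 0.507 -0.267  0.021]
sock [0.575 0.271 0.085]
pad [0.54  0.023 0.004]
adA [0.589 0.12  0.03 ]
adB [ 0.52  -0.123  0.03 ]
big [ 0.371 -0.251  0.03 ]
jar [ 0.627 -0.428  0.08 ]
mug [ 0.362 -0.437  0.09 ]
```

View pics/crop0.png

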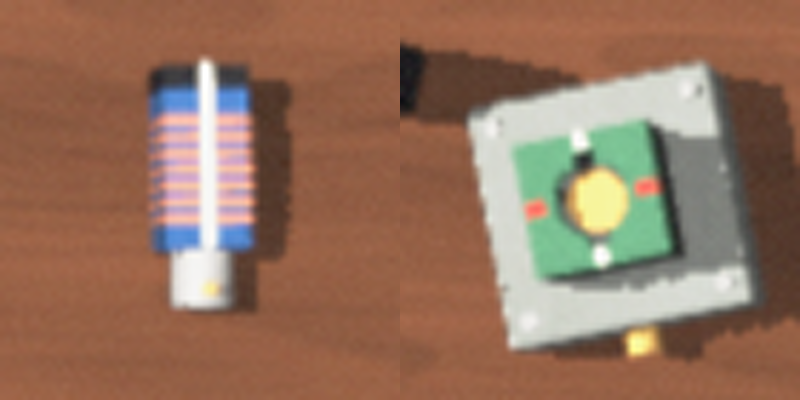

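Emit:
{"api": "carry_out", "payload": {"targets": [{"tx": -0.05,"ty": -0.002,"tz": -0.01,"wz": 5.2},{"tx": -0.05,"ty": -0.002,"tz": -0.01,"wz": 5.2},{"tx": -0.05,"ty": -0.002,"tz": -0.01,"wz": 5.2},{"tx": -0.05,"ty": -0.002,"wz": 5.2},{"tx": -0.05,"ty": -0.002,"wz": 5.2},{"tx": -0.05,"ty": -0.002,"wz": 5.2},{"tx": -0.05,"ty": -0.002,"wz": 5.2},{"tx": -0.05,"ty": -0.002,"wz": 5.2},{"tx": -0.05,"ty": -0.002,"wz": 5.2},{"tx": -0.05,"ty": -0.002,"wz": 5.2}]}}

```text
$.targets[0]: bad value
```

Run:
```python
from h import *
s=get_state();print(s['t'],s['joints'].round(3),s['tool_pos'].round(4),s['eef_rot'].round(3),s['force'])
f=imaging.grab_frame('wrist');print(f['hand_eye'].round(3),f['camera_matrix'])
```

```text
0.15 [ 1.263  0.3    1.521 -0.     1.321 -0.067] [0.1311 0.534  0.2308] [-3.141 -0.     2.901] [ 0.43934366 -0.24880838 -0.14109347]
[[-0.    -0.945 -0.327  0.085]
 [ 1.    -0.    -0.    -0.001]
 [ 0.    -0.327  0.945 -0.144]
 [ 0.     0.     0.     1.   ]] [[338.2119037    0.         324.19489502]
 [  0.         338.2119037  240.40035072]
 [  0.           0.           1.        ]]
```

Emit:
{"api": "carry_out", "payload": {"targets": [{"tx": -0.05,"ty": -0.002,"tz": -0.01,"wx": 0,"wy": 0,"wz": 5.2,"claw": 0.085},{"tx": -0.05,"ty": -0.002,"tz": -0.01,"wx": 0,"wy": 0,"wz": 5.2,"claw": 0.085},{"tx": -0.05,"ty": -0.002,"tz": -0.01,"wx": 0,"wy": 0,"wz": 5.2,"claw": 0.085},{"tx": -0.05,"ty": -0.002,"tz": 0,"wx": 0,"wy": 0,"wz": 5.2,"claw": 0.085},{"tx": -0.05,"ty": -0.002,"tz": 0,"wx": 0,"wy": 0,"wz": 5.2,"claw": 0.085},{"tx": -0.05,"ty": -0.002,"tz": 0,"wx": 0,"wy": 0,"wz": 5.2,"claw": 0.085},{"tx": -0.05,"ty": -0.002,"tz": 0,"wx": 0,"wy": 0,"wz": 5.2,"claw": 0.085},{"tx": -0.05,"ty": -0.002,"tz": 0,"wx": 0,"wy": 0,"wz": 5.2,"claw": 0.085},{"tx": -0.05,"ty": -0.002,"tz": 0,"wx": 0,"wy": 0,"wz": 5.2,"claw": 0.085},{"tx": -0.05,"ty": -0.002,"tz": 0,"wx": 0,"wy": 0,"wz": 5.2,"claw": 0.085}]}}

```text
t: 1.2
tool_pos: [0.5023, 0.2261, 0.2604]
eef_rot: [-3.141, -0.0, 1.989]
force: [0.9, 0.2, -0.2]
width: 0.0854
grip_force: 0.0
```

```bash
cat >> h.py <<'E'
def st():
    s=get_state();print('t',round(s['t'],2),'q',s['joints'].round(3),'p',s['tool_pos'].round(4),'rpy',np.degrees(s['eef_rot']).round(2),'F',s['force'].round(1),'w',round(s['width'],4),'g',round(s['grip_force'],1)); return s
E
python3 - <<'E'
from h import *
st()
E
```

```text
t 1.2 q [ 0.356  0.281  1.477 -0.     1.384 -0.062] p [0.5023 0.2261 0.2604] rpy [-179.98   -0.    113.99] F [ 0.9  0.2 -0.2] w 0.0854 g 0.0
```

Run:
```python
from h import *
K,T,im=grab('wrist','w1')
print(proj(K,T,[.575,.271,.085]))
u,v=map(int,proj(K,T,[.575,.271,.085]))
u0=max(0,min(640-160,u-80));v0=max(0,min(480-120,v-60));print(u0,v0)
cv2.imwrite('pics/w1c.png',cv2.resize(im[v0:v0+120,u0:u0+160],(800,600),interpolation=cv2.INTER_CUBIC)[:,:,::-1])
```

```text
[413.01226889 202.71570903]
333 142
```

View pics/w1c.png

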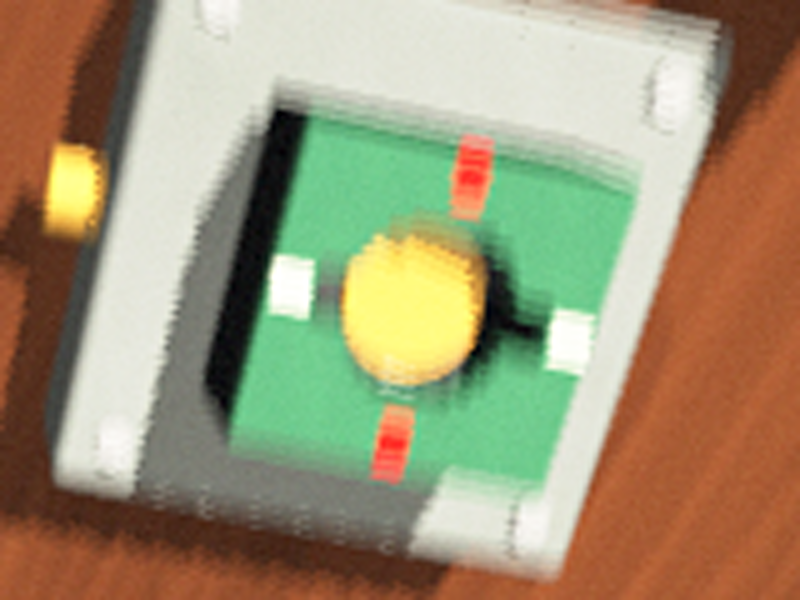

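Emit:
{"api": "carry_out", "payload": {"targets": [{"tx": 0,"ty": 0,"tz": 0,"wx": 0,"wy": 8.5,"wz": 0,"claw": 0.085},{"tx": 0,"ty": 0,"tz": 0,"wx": 0,"wy": 8.5,"wz": 0,"claw": 0.085},{"tx": 0,"ty": 0,"tz": 0,"wx": 0,"wy": 8.5,"wz": 0,"claw": 0.085}]}}

```text
t: 1.55
tool_pos: [0.5017, 0.2279, 0.2615]
eef_rot: [3.139, -0.451, 1.994]
force: [-0.1, 0.1, 0.2]
width: 0.0849
grip_force: 0.0
```

Run:
```python
from h import *
st()
```

```text
t 1.55 q [ 0.17   0.319  1.483  0.439  1.469 -0.327] p [0.5017 0.2279 0.2615] rpy [179.85 -25.83 114.26] F [-0.1  0.1  0.2] w 0.0849 g 0.0
```

```bash
cat >> h.py <<'E'
def plan(p,rpy,N,dz=0):
    s=get_state();R0=R.from_euler('xyz',s['eef_rot']);R1=R.from_euler('xyz',np.radians(rpy))
    w=(R0.inv()*R1).as_rotvec()/N
    A=sum((R0*R.from_rotvec(w*k)).as_matrix() for k in range(N))
    t=np.linalg.solve(A,np.array(p)-s['tool_pos'])
    q=s['tool_pos'].copy();path=[]
    for k in range(N): q=q+(R0*R.from_rotvec(w*k)).apply(t);path.append(q.round(3))
    print(N,'t',t.round(4),'w',np.degrees(w).round(2),'mid',path[N//3],path[2*N//3])
E
python3 - <<'E'
from h import *
K,T,im=load('w1')
c=lambda u,v:pt(K,T,333+u/5-.4,142+v/5-.4,.085)
a,b,r1,r2=c(291,287),c(570,342),c(471,178),c(392,445)
print(a,b,r1,r2,(a+b)/2,(r1+r2)/2,'len',np.linalg.norm(a-b),np.linalg.norm(r1-r2))
d=b-a;print(np.degrees(np.arctan2(d[1],d[0])));d=r1-r2;print(np.degrees(np.arctan2(d[1],d[0])))
s=st()
for N in (12,14):plan([.535,-.262,.20],[180,0,0],N)
E
```

```text
[0.55378216 0.26553581 0.085     ] [0.60822894 0.27790617 0.085     ] [0.57498923 0.29770835 0.085     ] [0.5868148  0.24547983 0.085     ] [0.58100555 0.27172099 0.085     ] [0.58090202 0.27159409 0.085     ] len 0.05583437332636161 0.053550558639966724
12.800360934722141
102.75779233783571
t 1.55 q [ 0.17   0.319  1.483  0.439  1.469 -0.327] p [0.5017 0.2279 0.2615] rpy [179.85 -25.83 114.26] F [-0.1  0.1  0.2] w 0.0849 g 0.0
12 t [-0.0409  0.0263 -0.007 ] w [-2.13 -1.4   9.33] mid [0.645 0.044 0.209] [ 0.626 -0.148  0.192]
14 t [-0.0348  0.023  -0.0059] w [-1.83 -1.2   8.  ] mid [0.635 0.077 0.215] [ 0.634 -0.128  0.192]
```

Run:
```python
from h import *
plan([.585,-.267,.20],[180,0,0],14)
```

```text
14 t [-0.0331  0.0269 -0.0058] w [-1.83 -1.2   8.  ] mid [0.652 0.087 0.217] [ 0.672 -0.121  0.193]
```

Emit:
{"api": "carry_out", "payload": {"targets": [{"tx": -0.0331,"ty": 0.0269,"tz": -0.0058,"wx": -1.83,"wy": -1.2,"wz": 8,"claw": 0.085},{"tx": -0.0331,"ty": 0.0269,"tz": -0.0058,"wx": -1.83,"wy": -1.2,"wz": 8,"claw": 0.085},{"tx": -0.0331,"ty": 0.0269,"tz": -0.0058,"wx": -1.83,"wy": -1.2,"wz": 8,"claw": 0.085},{"tx": -0.0331,"ty": 0.0269,"tz": -0.0058,"wx": -1.83,"wy": -1.2,"wz": 8,"claw": 0.085},{"tx": -0.0331,"ty": 0.0269,"tz": -0.0058,"wx": -1.83,"wy": -1.2,"wz": 8,"claw": 0.085},{"tx": -0.0331,"ty": 0.0269,"tz": -0.0058,"wx": -1.83,"wy": -1.2,"wz": 8,"claw": 0.085},{"tx": -0.0331,"ty": 0.0269,"tz": -0.0058,"wx": -1.83,"wy": -1.2,"wz": 8,"claw": 0.085},{"tx": -0.0331,"ty": 0.0269,"tz": -0.0058,"wx": -1.83,"wy": -1.2,"wz": 8,"claw": 0.085},{"tx": -0.0331,"ty": 0.0269,"tz": -0.0058,"wx": -1.83,"wy": -1.2,"wz": 8,"claw": 0.085},{"tx": -0.0331,"ty": 0.0269,"tz": -0.0058,"wx": -1.83,"wy": -1.2,"wz": 8,"claw": 0.085},{"tx": -0.0331,"ty": 0.0269,"tz": -0.0058,"wx": -1.83,"wy": -1.2,"wz": 8,"claw": 0.085},{"tx": -0.0331,"ty": 0.0269,"tz": -0.0058,"wx": -1.83,"wy": -1.2,"wz": 8,"claw": 0.085}]}}

```text
t: 2.75
tool_pos: [0.6379, -0.2021, 0.1946]
eef_rot: [-3.092, -0.046, 0.272]
force: [0.1, -1.5, -0.9]
width: 0.0854
grip_force: 0.0
```

Emit:
{"api": "carry_out", "payload": {"targets": [{"tx": -0.0331,"ty": 0.0269,"tz": -0.0058,"wx": -1.83,"wy": -1.2,"wz": 8,"claw": 0.085},{"tx": -0.0331,"ty": 0.0269,"tz": -0.0058,"wx": -1.83,"wy": -1.2,"wz": 8,"claw": 0.085},{"tx": 0,"ty": 0,"tz": 0,"wx": 0,"wy": 0,"wz": 0,"claw": 0.085}]}}

```text
t: 3.05
tool_pos: [0.5826, -0.2703, 0.2032]
eef_rot: [3.133, 0.001, -0.008]
force: [0.8, 0.3, 0.7]
width: 0.0851
grip_force: 0.0
```

Run:
```python
from h import *
st()
K,T,im=grab('wrist','w2')
u,v=map(int,proj(K,T,[.565,-.267,.042]));print(u,v)
u0=max(0,min(640-200,u-100));v0=max(0,min(480-150,v-75));print(u0,v0)
cv2.imwrite('pics/w2c.png',cv2.resize(im[v0:v0+150,u0:u0+200],(800,600),interpolation=cv2.INTER_CUBIC)[:,:,::-1])
```

```text
t 3.05 q [-0.488  0.527  1.269 -0.008  1.342  1.093] p [ 0.5826 -0.2703  0.2032] rpy [ 1.7948e+02  3.0000e-02 -4.8000e-01] F [0.8 0.3 0.7] w 0.0851 g 0.0
318 236
218 161
```

View pics/w2c.png

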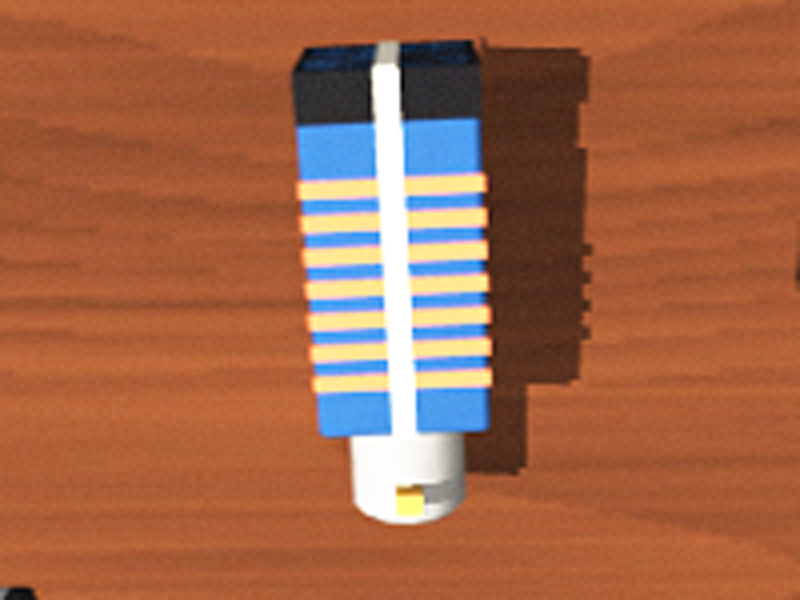

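Run:
```python
from h import *
K,T,im=load('w2')
c=lambda u,v:pt(K,T,218+u/4-.4,161+v/4-.4,.042)
a,b,d,e=c(293,70),c(480,68),c(321,437),c(489,430)
t=(a+b)/2;f=(d+e)/2;st=c(386,69);sb=c(404,433)
print(t,f,np.linalg.norm(t-f),np.linalg.norm(a-b),np.linalg.norm(d-e));
ax=t-f;print('yaw',np.degrees(np.arctan2(ax[1],ax[0])),np.degrees(np.arctan2(*(st-sb)[1::-1])))
ax/=np.linalg.norm(ax);ctr=(t+f)/2-.014*ax
print('center',ctr,'stripe',(st+sb)/2)
y=np.arctan2(ax[1],ax[0])
for tilt in (20,25):
    # tool z tilted by -tilt about tool y
    Rt=R.from_euler('z',y)*R.from_euler('x',np.pi)*R.from_euler('y',np.radians(-tilt))
    g=ctr+.02*ax; g[2]=.023
    tz=Rt.as_matrix()[:,2]
    p=g+.019*tz
    print(tilt,tz,Rt.as_euler('xyz',degrees=True),p)
    rp=Rt.as_euler('xyz',degrees=True)
    plan(p-.10*tz,rp,4);
```

```text
[ 0.62043424 -0.26405378  0.042     ] [ 0.5311901  -0.26695672  0.042     ] 0.08929134301551479 0.04195290410345343 0.04137513209365835
yaw 1.863061347807611 1.790447555342325
center [ 0.56181957 -0.2659604   0.042     ] stripe [ 0.57588147 -0.26532617  0.042     ]
20 [-0.34183935 -0.01111936 -0.93969262] [180.          20.           1.86306135] [ 0.57531405 -0.26552146  0.00514584]
4 t [ 0.0098 -0.0011  0.025 ] w [ 0.02 -5.   -0.52] mid [ 0.601 -0.267  0.152] [ 0.607 -0.266  0.126]
25 [-0.42239486 -0.01373967 -0.90630779] [180.          25.           1.86306135] [ 0.5737835  -0.26557124  0.00578015]
4 t [ 0.0123 -0.0012  0.0252] w [-0.01 -6.25 -0.52] mid [ 0.606 -0.267  0.151] [ 0.612 -0.265  0.124]
```

Emit:
{"api": "carry_out", "payload": {"targets": [{"tx": 0.0123,"ty": -0.0012,"tz": 0.0242,"wx": 0,"wy": -6.25,"wz": -0.52,"claw": 0.085},{"tx": 0.0123,"ty": -0.0012,"tz": 0.0242,"wx": 0,"wy": -6.25,"wz": -0.52,"claw": 0.085},{"tx": 0.0123,"ty": -0.0012,"tz": 0.0242,"wx": 0,"wy": -6.25,"wz": -0.52,"claw": 0.085},{"tx": 0.0123,"ty": -0.0012,"tz": 0.0242,"wx": 0,"wy": -6.25,"wz": -0.52,"claw": 0.085},{"tx": 0,"ty": 0,"tz": 0.02,"wx": 0,"wy": 0,"wz": 0,"claw": 0.085},{"tx": 0,"ty": 0,"tz": 0.02,"wx": 0,"wy": 0,"wz": 0,"claw": 0.085},{"tx": 0,"ty": 0,"tz": 0.01,"wx": 0,"wy": 0,"wz": 0,"claw": 0.085},{"tx": 0,"ty": 0,"tz": 0,"wx": 0,"wy": 0,"wz": 0,"claw": 0.085}]}}

```text
t: 3.9
tool_pos: [0.5959, -0.2626, 0.0534]
eef_rot: [-3.139, 0.438, 0.037]
force: [-0.2, -0.2, -0.6]
width: 0.0851
grip_force: 0.0
```

Run:
```python
from h import *
st()
plan([.5738,-.2656,.0098],[180,25,1.86],3)
```

```text
t 3.9 q [-0.404  0.936  0.998 -0.18   1.608  1.16 ] p [ 0.5959 -0.2626  0.0534] rpy [-179.87   25.11    2.13] F [-0.2 -0.2 -0.6] w 0.0851 g 0.0
3 t [-0.0005  0.0008  0.0163] w [-0.01  0.04  0.08] mid [ 0.581 -0.265  0.024] [ 0.574 -0.266  0.01 ]
```

Emit:
{"api": "carry_out", "payload": {"targets": [{"tx": -0.0005,"ty": 0.001,"tz": 0.0163,"wx": 0,"wy": 0,"wz": 0.1,"claw": 0.085},{"tx": -0.0005,"ty": 0.001,"tz": 0.0163,"wx": 0,"wy": 0,"wz": 0.1,"claw": 0.085},{"tx": -0.0005,"ty": 0.001,"tz": 0.0163,"wx": 0,"wy": 0,"wz": 0.1,"claw": 0.085},{"tx": 0,"ty": 0,"tz": 0,"wx": 0,"wy": 0,"wz": 0,"claw": 0.06},{"tx": 0,"ty": 0,"tz": 0,"wx": 0,"wy": 0,"wz": 0,"claw": 0.03},{"tx": 0,"ty": 0,"tz": 0,"wx": 0,"wy": 0,"wz": 0,"claw": 0.03},{"tx": 0,"ty": 0,"tz": 0,"wx": 0,"wy": 0,"wz": 0,"claw": 0.03},{"tx": 0,"ty": 0,"tz": 0,"wx": 0,"wy": 0,"wz": 0,"claw": 0.03},{"tx": 0,"ty": 0,"tz": 0,"wx": 0,"wy": 0,"wz": 0,"claw": 0.03}], "squeeze": 50}}

```text
t: 4.8
tool_pos: [0.5756, -0.2671, 0.0125]
eef_rot: [3.139, 0.434, 0.03]
force: [2.3, 1.2, 5.4]
width: 0.0414
grip_force: 51.9
```

Run:
```python
from h import *
st()
# lift to .2 and move over pad approach: tool points +y, 25 deg below horizontal
f=np.array([0,np.cos(np.radians(25)),-np.sin(np.radians(25))])
# tool z=f ; tool x = direction up-ish: rotating down-tool (x=+y world) by +65 about y
Rt=R.from_euler('z',np.pi/2)*R.from_euler('x',np.pi)*R.from_euler('y',np.radians(65))
print(Rt.as_matrix().round(3),Rt.as_euler('xyz',degrees=True))
```

```text
t 4.8 q [-0.421  0.945  1.085 -0.187  1.506  1.17 ] p [ 0.5756 -0.2671  0.0125] rpy [179.83  24.84   1.69] F [2.3 1.2 5.4] w 0.0414 g 51.9
[[ 0.     1.     0.   ]
 [ 0.423 -0.     0.906]
 [ 0.906  0.    -0.423]] [180. -65.  90.]
```

```bash
cat >> h.py <<'E'
def coil2tool(G,c,Rc):  # tool pose for coil pose
    T=np.eye(4);T[:3,:3]=Rc;T[:3,3]=c
    T=T@np.linalg.inv(G); return T[:3,3],R.from_matrix(T[:3,:3]).as_euler('xyz',degrees=True)
def toolT():
    s=get_state();T=np.eye(4);T[:3,:3]=Rm(s['eef_rot']);T[:3,3]=s['tool_pos'];return T
E
python3 - <<'E'
from h import *
s=get_state()
y=np.radians(1.7)
z=np.array([np.cos(y),np.sin(y),0]);x=np.array([0,0,1.]);Y=np.cross(z,x)
C=np.eye(4);C[:3,:3]=np.c_[x,Y,z];C[:3,3]=[.5618,-.266,.021]
G=np.linalg.inv(toolT())@C;np.save('G.npy',G);print(G.round(4))
# upright: coil z up, coil x = -forward(+y)
Rc=np.c_[[0,-1,0],[1,0,0],[0,0,1]].astype(float)
for h in (.15,.065): print(h,*coil2tool(G,[.54,.023,h],Rc))
E
```

```text
[[-4.201e-01  1.000e-04  9.075e-01 -1.610e-02]
 [ 2.700e-03  1.000e+00  1.100e-03 -1.500e-03]
 [-9.075e-01  3.000e-03 -4.201e-01 -1.900e-03]
 [ 0.000e+00  0.000e+00  0.000e+00  1.000e+00]]
0.15 [0.54152638 0.03148511 0.16376922] [179.84829552 -65.15995819  89.98036984]
0.065 [0.54152638 0.03148511 0.07876922] [179.84829552 -65.15995819  89.98036984]
```

Emit:
{"api": "carry_out", "payload": {"targets": [{"tx": 0.01,"ty": 0,"tz": -0.03,"wx": 0,"wy": 0,"wz": 0,"claw": 0.03},{"tx": 0.02,"ty": 0,"tz": -0.045,"wx": 0,"wy": 0,"wz": 0,"claw": 0.03},{"tx": 0.02,"ty": 0,"tz": -0.045,"wx": 0,"wy": 0,"wz": 0,"claw": 0.03},{"tx": 0.02,"ty": 0,"tz": -0.045,"wx": 0,"wy": 0,"wz": 0,"claw": 0.03},{"tx": 0,"ty": 0,"tz": 0,"wx": 0,"wy": 0,"wz": 0,"claw": 0.03}]}}

```text
t: 5.3
tool_pos: [0.691, -0.2647, 0.1141]
eef_rot: [3.136, 0.43, 0.03]
force: [-0.9, -0.1, -2.1]
width: 0.0415
grip_force: 52.0
```

Run:
```python
from h import *
st();G=np.load('G.npy')
Rc=np.c_[[0,-1,0],[1,0,0],[0,0,1]].astype(float)
p,r=coil2tool(G,[.54,.023,.16],Rc)
for N in (16,18):plan(p,r,N)
```

```text
t 5.3 q [-0.361  1.154  0.451 -0.176  1.93   1.149] p [ 0.691  -0.2647  0.1141] rpy [179.69  24.64   1.72] F [-0.9 -0.1 -2.1] w 0.0415 g 52.0
16 t [ 0.0063 -0.0225  0.0031] w [ 2.09  4.39 -5.62] mid [ 0.69  -0.126  0.108] [ 0.637 -0.026  0.14 ]
18 t [ 0.0057 -0.02    0.0029] w [ 1.86  3.91 -4.99] mid [ 0.688 -0.121  0.109] [ 0.628 -0.018  0.144]
```

Emit:
{"api": "carry_out", "payload": {"targets": [{"tx": -0.02,"ty": 0,"tz": -0.03,"wx": 0,"wy": 0,"wz": 0,"claw": 0.03},{"tx": -0.03,"ty": 0,"tz": -0.035,"wx": 0,"wy": 0,"wz": 0,"claw": 0.03},{"tx": 0,"ty": 0,"tz": 0,"wx": 0,"wy": 0,"wz": 0,"claw": 0.03}]}}

```text
t: 5.6
tool_pos: [0.6702, -0.2663, 0.1983]
eef_rot: [3.135, 0.428, 0.027]
force: [-0.4, -0.0, -0.6]
width: 0.0418
grip_force: 52.0
```

Run:
```python
from h import *
st();G=np.load('G.npy')
Rc=np.c_[[0,-1,0],[1,0,0],[0,0,1]].astype(float)
p,r=coil2tool(G,[.54,.023,.12],Rc)
plan(p,r,18)
```

```text
t 5.6 q [-0.372  1.036  0.48  -0.187  2.014  1.123] p [ 0.6702 -0.2663  0.1983] rpy [179.6   24.54   1.55] F [-0.4 -0.  -0.6] w 0.0418 g 52.0
18 t [ 0.0046 -0.0161  0.0099] w [ 1.87  3.9  -5.  ] mid [ 0.656 -0.144  0.144] [ 0.609 -0.038  0.132]
```

Emit:
{"api": "carry_out", "payload": {"targets": [{"tx": 0.0046,"ty": -0.0161,"tz": 0.0099,"wx": 1.87,"wy": 3.9,"wz": -5,"claw": 0.03},{"tx": 0.0046,"ty": -0.0161,"tz": 0.0099,"wx": 1.87,"wy": 3.9,"wz": -5,"claw": 0.03},{"tx": 0.0046,"ty": -0.0161,"tz": 0.0099,"wx": 1.87,"wy": 3.9,"wz": -5,"claw": 0.03},{"tx": 0.0046,"ty": -0.0161,"tz": 0.0099,"wx": 1.87,"wy": 3.9,"wz": -5,"claw": 0.03},{"tx": 0.0046,"ty": -0.0161,"tz": 0.0099,"wx": 1.87,"wy": 3.9,"wz": -5,"claw": 0.03},{"tx": 0.0046,"ty": -0.0161,"tz": 0.0099,"wx": 1.87,"wy": 3.9,"wz": -5,"claw": 0.03},{"tx": 0.0046,"ty": -0.0161,"tz": 0.0099,"wx": 1.87,"wy": 3.9,"wz": -5,"claw": 0.03},{"tx": 0.0046,"ty": -0.0161,"tz": 0.0099,"wx": 1.87,"wy": 3.9,"wz": -5,"claw": 0.03},{"tx": 0.0046,"ty": -0.0161,"tz": 0.0099,"wx": 1.87,"wy": 3.9,"wz": -5,"claw": 0.03},{"tx": 0.0046,"ty": -0.0161,"tz": 0.0099,"wx": 1.87,"wy": 3.9,"wz": -5,"claw": 0.03},{"tx": 0,"ty": 0,"tz": 0,"wx": 0,"wy": 0,"wz": 0,"claw": 0.03}]}}

```text
t: 6.7
tool_pos: [0.6339, -0.0875, 0.1271]
eef_rot: [-2.771, -0.424, 0.739]
force: [1.2, -0.4, -2.9]
width: 0.0412
grip_force: 51.6
```

Run:
```python
from h import *
st();G=np.load('G.npy')
Rc=np.c_[[0,-1,0],[1,0,0],[0,0,1]].astype(float)
p,r=coil2tool(G,[.54,.023,.10],Rc)
plan(p,r,9)
```

```text
t 6.7 q [-0.389  0.677  1.305  0.536  1.378  0.199] p [ 0.6339 -0.0875  0.1271] rpy [-158.78  -24.27   42.31] F [ 1.2 -0.4 -2.9] w 0.0412 g 51.6
9 t [ 0.0032 -0.0135  0.0098] w [ 1.59  3.45 -4.5 ] mid [ 0.6   -0.03   0.119] [0.567 0.009 0.116]
```

Emit:
{"api": "carry_out", "payload": {"targets": [{"tx": 0.0032,"ty": -0.0135,"tz": 0.0098,"wx": 1.59,"wy": 3.45,"wz": -4.5,"claw": 0.03},{"tx": 0.0032,"ty": -0.0135,"tz": 0.0098,"wx": 1.59,"wy": 3.45,"wz": -4.5,"claw": 0.03},{"tx": 0.0032,"ty": -0.0135,"tz": 0.0098,"wx": 1.59,"wy": 3.45,"wz": -4.5,"claw": 0.03},{"tx": 0.0032,"ty": -0.0135,"tz": 0.0098,"wx": 1.59,"wy": 3.45,"wz": -4.5,"claw": 0.03},{"tx": 0.0032,"ty": -0.0135,"tz": 0.0098,"wx": 1.59,"wy": 3.45,"wz": -4.5,"claw": 0.03},{"tx": 0.0032,"ty": -0.0135,"tz": 0.0098,"wx": 1.59,"wy": 3.45,"wz": -4.5,"claw": 0.03},{"tx": 0.0032,"ty": -0.0135,"tz": 0.0098,"wx": 1.59,"wy": 3.45,"wz": -4.5,"claw": 0.03},{"tx": 0.0032,"ty": -0.0135,"tz": 0.0098,"wx": 1.59,"wy": 3.45,"wz": -4.5,"claw": 0.03},{"tx": 0.0032,"ty": -0.0135,"tz": 0.0098,"wx": 1.59,"wy": 3.45,"wz": -4.5,"claw": 0.03},{"tx": 0,"ty": 0,"tz": 0,"wx": 0,"wy": 0,"wz": 0,"claw": 0.03}]}}

```text
t: 7.7
tool_pos: [0.5424, 0.0313, 0.1135]
eef_rot: [-3.139, -1.134, 1.567]
force: [1.5, 0.3, -2.0]
width: 0.0413
grip_force: 51.8
```

Run:
```python
from h import *
st();G=np.load('G.npy')
T=toolT()@G;print(T.round(3))
Rc=np.c_[[0,-1,0],[1,0,0],[0,0,1]].astype(float)
p,r=coil2tool(G,[.54,.023,.067],Rc)
plan(p,r,4)
K,T,im=grab('scene','s2')
u,v=map(int,proj(K,T,[.54,.023,.06]));print(u,v)
u0=u-100;v0=v-90
cv2.imwrite('pics/s2c.png',cv2.resize(im[v0:v0+150,u0:u0+200],(800,600),interpolation=cv2.INTER_CUBIC)[:,:,::-1])
```

```text
t 7.7 q [-0.402  0.69   1.619  0.988  1.548 -0.82 ] p [0.5424 0.0313 0.1135] rpy [-179.86  -65.     89.77] F [ 1.5  0.3 -2. ] w 0.0413 g 51.8
[[ 0.001  1.     0.002  0.541]
 [-1.     0.001  0.003  0.023]
 [ 0.003 -0.002  1.     0.1  ]
 [ 0.     0.     0.     1.   ]]
4 t [-0.0074 -0.0002  0.0035] w [-0.02  0.04 -0.02] mid [0.542 0.031 0.097] [0.542 0.031 0.089]
336 246
```

View pics/s2c.png

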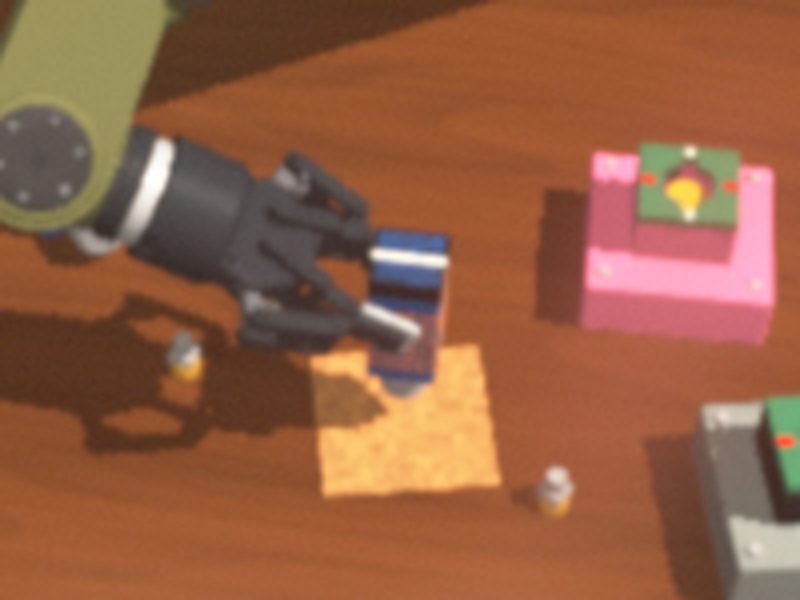

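The coil hangs upright over the pad (foot near crop (404,388)), clear of both adapters. Next I lower it.

Emit:
{"api": "carry_out", "payload": {"targets": [{"tx": -0.0074,"ty": 0,"tz": 0.0035,"wx": 0,"wy": 0,"wz": 0,"claw": 0.03},{"tx": -0.0074,"ty": 0,"tz": 0.0035,"wx": 0,"wy": 0,"wz": 0,"claw": 0.03},{"tx": -0.0074,"ty": 0,"tz": 0.0035,"wx": 0,"wy": 0,"wz": 0,"claw": 0.03},{"tx": -0.006,"ty": 0,"tz": 0.003,"wx": 0,"wy": 0,"wz": 0,"claw": 0.03},{"tx": -0.001,"ty": 0,"tz": 0.0005,"wx": 0,"wy": 0,"wz": 0,"claw": 0.03},{"tx": 0,"ty": 0,"tz": 0,"wx": 0,"wy": 0,"wz": 0,"claw": 0.03}]}}

```text
t: 8.35
tool_pos: [0.5437, 0.0313, 0.0821]
eef_rot: [3.134, -1.134, 1.574]
force: [0.0, 0.1, -2.6]
width: 0.0411
grip_force: 51.8
```

Emit:
{"api": "carry_out", "payload": {"targets": [{"tx": -0.0009,"ty": 0,"tz": 0.0004,"wx": 0,"wy": 0,"wz": 0,"claw": 0.03},{"tx": -0.0009,"ty": 0,"tz": 0.0004,"wx": 0,"wy": 0,"wz": 0,"claw": 0.03},{"tx": 0,"ty": 0,"tz": 0,"wx": 0,"wy": 0,"wz": 0,"claw": 0.03}]}}

```text
t: 8.65
tool_pos: [0.5438, 0.0312, 0.0805]
eef_rot: [3.133, -1.134, 1.576]
force: [0.4, -0.7, -2.6]
width: 0.0418
grip_force: 51.8
```

Run:
```python
from h import *
st();G=np.load('G.npy')
print((toolT()@G).round(4))
```

```text
t 8.65 q [-0.401  0.75   1.614  0.992  1.515 -0.87 ] p [0.5438 0.0312 0.0805] rpy [179.49 -64.99  90.29] F [ 0.4 -0.7 -2.6] w 0.0418 g 51.8
[[-4.000e-04  1.000e+00 -2.700e-03  5.423e-01]
 [-1.000e+00 -4.000e-04  3.000e-03  2.270e-02]
 [ 3.000e-03  2.700e-03  1.000e+00  6.670e-02]
 [ 0.000e+00  0.000e+00  0.000e+00  1.000e+00]]
```

Still carrying the weight; I keep descending in 1 mm steps.

Emit:
{"api": "carry_out", "payload": {"targets": [{"tx": -0.0009,"ty": 0,"tz": 0.0004,"wx": 0,"wy": 0,"wz": 0,"claw": 0.03},{"tx": -0.0009,"ty": 0,"tz": 0.0004,"wx": 0,"wy": 0,"wz": 0,"claw": 0.03},{"tx": 0,"ty": 0,"tz": 0,"wx": 0,"wy": 0,"wz": 0,"claw": 0.03}]}}

```text
t: 8.95
tool_pos: [0.5437, 0.0312, 0.0784]
eef_rot: [3.133, -1.134, 1.575]
force: [-0.2, -0.5, -2.6]
width: 0.0413
grip_force: 51.8
```

Emit:
{"api": "carry_out", "payload": {"targets": [{"tx": -0.0009,"ty": 0,"tz": 0.0004,"wx": 0,"wy": 0,"wz": 0,"claw": 0.03},{"tx": 0,"ty": 0,"tz": 0,"wx": 0,"wy": 0,"wz": 0,"claw": 0.03}]}}

```text
t: 9.15
tool_pos: [0.5437, 0.0312, 0.0774]
eef_rot: [3.133, -1.134, 1.575]
force: [-0.4, 0.4, -2.3]
width: 0.0412
grip_force: 51.8
```

Emit:
{"api": "carry_out", "payload": {"targets": [{"tx": -0.0006,"ty": 0,"tz": 0.0003,"wx": 0,"wy": 0,"wz": 0,"claw": 0.03},{"tx": 0,"ty": 0,"tz": 0,"wx": 0,"wy": 0,"wz": 0,"claw": 0.03}]}}

```text
t: 9.35
tool_pos: [0.5438, 0.0312, 0.077]
eef_rot: [3.132, -1.135, 1.576]
force: [-1.1, -1.2, 0.6]
width: 0.0414
grip_force: 52.2
```

Emit:
{"api": "carry_out", "payload": {"targets": [{"tx": -0.0006,"ty": 0,"tz": 0.0003,"wx": 0,"wy": 0,"wz": 0,"claw": 0.03},{"tx": 0,"ty": 0,"tz": 0,"wx": 0,"wy": 0,"wz": 0,"claw": 0.03}]}}

```text
t: 9.55
tool_pos: [0.5438, 0.0312, 0.077]
eef_rot: [3.131, -1.136, 1.577]
force: [-4.1, -2.0, 7.7]
width: 0.041
grip_force: 52.9
```

Contact. I release and hold still, then check before backing off.

Emit:
{"api": "carry_out", "payload": {"targets": [{"tx": 0.0006,"ty": 0,"tz": -0.0003,"wx": 0,"wy": 0,"wz": 0,"claw": 0.03},{"tx": 0,"ty": 0,"tz": 0,"wx": 0,"wy": 0,"wz": 0,"claw": 0.045},{"tx": 0,"ty": 0,"tz": 0,"wx": 0,"wy": 0,"wz": 0,"claw": 0.06},{"tx": 0,"ty": 0,"tz": 0,"wx": 0,"wy": 0,"wz": 0,"claw": 0.085},{"tx": 0,"ty": 0,"tz": 0,"wx": 0,"wy": 0,"wz": 0,"claw": 0.085},{"tx": 0,"ty": 0,"tz": 0,"wx": 0,"wy": 0,"wz": 0,"claw": 0.085},{"tx": 0,"ty": 0,"tz": 0,"wx": 0,"wy": 0,"wz": 0,"claw": 0.085}]}}

```text
t: 10.25
tool_pos: [0.5437, 0.0312, 0.0768]
eef_rot: [3.133, -1.134, 1.575]
force: [0.7, 0.5, 0.5]
width: 0.085
grip_force: 0.0
```

Emit:
{"api": "carry_out", "payload": {"targets": [{"tx": 0,"ty": 0,"tz": -0.02,"wx": 0,"wy": 0,"wz": 0,"claw": 0.085},{"tx": 0,"ty": 0,"tz": -0.03,"wx": 0,"wy": 0,"wz": 0,"claw": 0.085},{"tx": 0,"ty": 0,"tz": -0.03,"wx": 0,"wy": 0,"wz": 0,"claw": 0.085},{"tx": 0.02,"ty": 0,"tz": -0.02,"wx": 0,"wy": 0,"wz": 0,"claw": 0.085},{"tx": 0.03,"ty": 0,"tz": -0.02,"wx": 0,"wy": 0,"wz": 0,"claw": 0.085},{"tx": 0.03,"ty": 0,"tz": 0,"wx": 0,"wy": 0,"wz": 0,"claw": 0.085},{"tx": 0.03,"ty": 0,"tz": 0,"wx": 0,"wy": 0,"wz": 0,"claw": 0.085}]}}

```text
t: 10.95
tool_pos: [0.5429, -0.0322, 0.229]
eef_rot: [3.132, -1.134, 1.575]
force: [0.5, -0.6, 0.1]
width: 0.0849
grip_force: 0.0
```

Run:
```python
from h import *
st()
plan([.535,.023,.245],[180,0,180],12)
plan([.535,.023,.245],[180,0,180],15)
K,T,im=grab('scene','s3')
K2,T2,im2=grab('top','t3')
u,v=map(int,proj(K,T,[.54,.023,.06]))
a=cv2.resize(im[v-60:v+60,u-40:u+40],(400,600),interpolation=cv2.INTER_CUBIC)
u,v=map(int,proj(K2,T2,[.54,.023,.06]));print(u,v)
b=cv2.resize(im2[v-60:v+60,u-40:u+40],(400,600),interpolation=cv2.INTER_CUBIC)
cv2.imwrite('pics/s3c.png',np.hstack([a,b])[:,:,::-1])
```

```text
t 10.95 q [-0.5    0.554  1.514  0.945  1.747 -0.671] p [ 0.5429 -0.0322  0.229 ] rpy [179.42 -64.95  90.27] F [ 0.5 -0.6  0.1] w 0.0849 g 0.0
12 t [0.0042 0.0031 0.0019] w [ 4.23 -4.19 -6.62] mid [ 0.552 -0.01   0.243] [0.546 0.01  0.247]
15 t [0.0034 0.0026 0.0015] w [ 3.39 -3.35 -5.3 ] mid [ 0.552 -0.011  0.242] [0.546 0.009 0.247]
306 242
```

View pics/s3c.png

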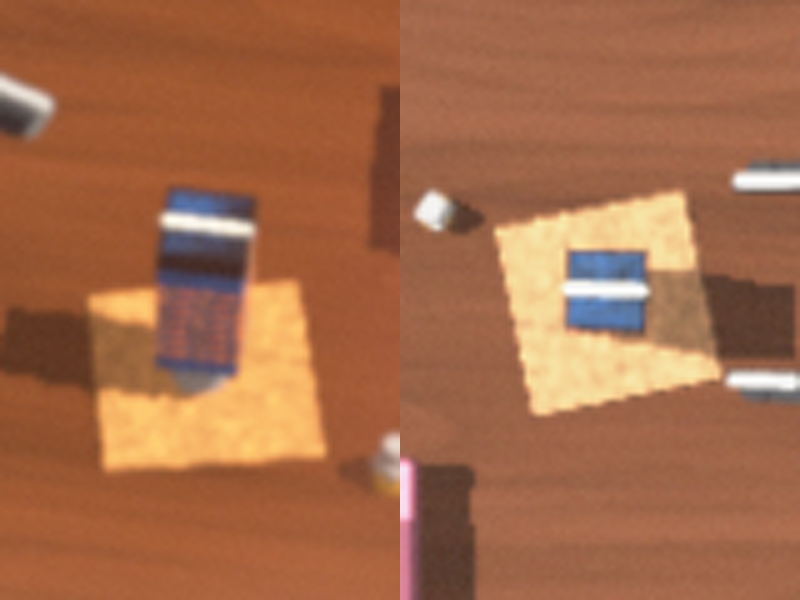

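Emit:
{"api": "carry_out", "payload": {"targets": [{"tx": 0.0042,"ty": 0.0031,"tz": 0.0019,"wx": 4.23,"wy": -4.19,"wz": -6.62,"claw": 0.085},{"tx": 0.0042,"ty": 0.0031,"tz": 0.0019,"wx": 4.23,"wy": -4.19,"wz": -6.62,"claw": 0.085},{"tx": 0.0042,"ty": 0.0031,"tz": 0.0019,"wx": 4.23,"wy": -4.19,"wz": -6.62,"claw": 0.085},{"tx": 0.0042,"ty": 0.0031,"tz": 0.0019,"wx": 4.23,"wy": -4.19,"wz": -6.62,"claw": 0.085},{"tx": 0.0042,"ty": 0.0031,"tz": 0.0019,"wx": 4.23,"wy": -4.19,"wz": -6.62,"claw": 0.085},{"tx": 0.0042,"ty": 0.0031,"tz": 0.0019,"wx": 4.23,"wy": -4.19,"wz": -6.62,"claw": 0.085},{"tx": 0.0042,"ty": 0.0031,"tz": 0.0019,"wx": 4.23,"wy": -4.19,"wz": -6.62,"claw": 0.085},{"tx": 0.0042,"ty": 0.0031,"tz": 0.0019,"wx": 4.23,"wy": -4.19,"wz": -6.62,"claw": 0.085},{"tx": 0.0042,"ty": 0.0031,"tz": 0.0019,"wx": 4.23,"wy": -4.19,"wz": -6.62,"claw": 0.085},{"tx": 0.0042,"ty": 0.0031,"tz": 0.0019,"wx": 4.23,"wy": -4.19,"wz": -6.62,"claw": 0.085},{"tx": 0.0042,"ty": 0.0031,"tz": 0.0019,"wx": 4.23,"wy": -4.19,"wz": -6.62,"claw": 0.085},{"tx": 0.0042,"ty": 0.0031,"tz": 0.0019,"wx": 4.23,"wy": -4.19,"wz": -6.62,"claw": 0.085}]}}

```text
t: 12.25
tool_pos: [0.5364, 0.0236, 0.2441]
eef_rot: [3.114, -0.028, 3.099]
force: [0.1, 0.5, -0.3]
width: 0.085
grip_force: 0.0
```

Emit:
{"api": "carry_out", "payload": {"targets": [{"tx": 0,"ty": 0,"tz": 0,"wx": 0,"wy": 0,"wz": 0,"claw": 0.085}]}}

```text
t: 12.35
tool_pos: [0.5355, 0.0248, 0.2444]
eef_rot: [3.113, -0.029, 3.099]
force: [-1.4, -0.0, -1.5]
width: 0.0849
grip_force: 0.0
```

Run:
```python
from h import *
st()
K,T,im=load('t3');c=lambda u,v:pt(K,T,266+(u-400)/5-.4,182+v/5-.4,.122)
print(c(606,290),c(565,289),c(648,291))
K,T,im=grab('wrist','w4')
u,v=map(int,proj(K,T,[.5422,.0227,.122]));print(u,v)
u0=max(0,min(640-160,u-80));v0=max(0,min(480-120,v-60));print(u0,v0)
cv2.imwrite('pics/w4c.png',cv2.resize(im[v0:v0+120,u0:u0+160],(800,600),interpolation=cv2.INTER_CUBIC)[:,:,::-1])
```

```text
t 12.35 q [-0.035  0.274  1.524  0.029  1.373 -1.569] p [0.5355 0.0248 0.2444] rpy [178.37  -1.68 177.57] F [-1.4 -0.  -1.5] w 0.0849 g 0.0
[0.54377905 0.02197821 0.122     ] [0.54372327 0.0433661  0.122     ] [5.43848920e-01 6.63494275e-05 1.22000000e-01]
318 243
238 183
```

View pics/w4c.png

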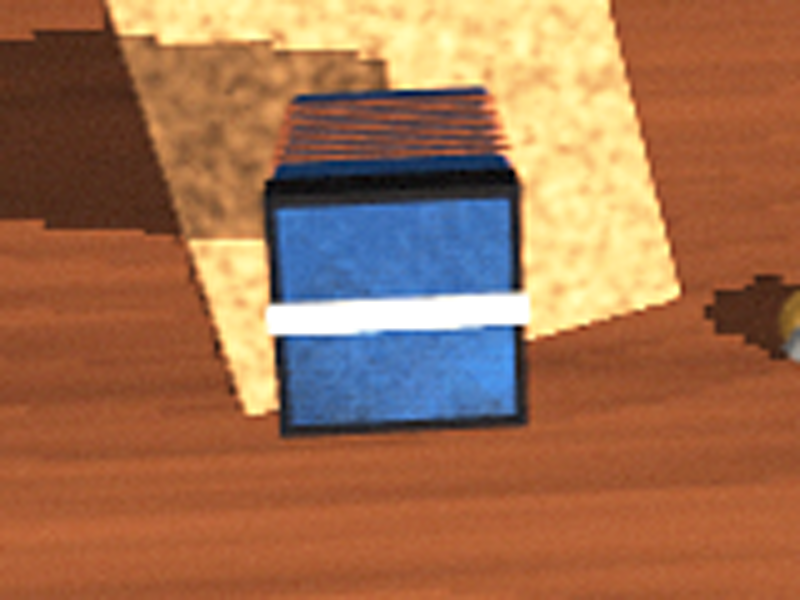

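Run:
```python
from h import *
K,T,im=load('w4');c=lambda u,v:pt(K,T,238+u/5-.4,183+v/5-.4,.122)
a,b=c(267,320),c(528,307);d=b-a
print(a,b,np.linalg.norm(d),(a+b)/2,np.degrees(np.arctan2(d[1],d[0])))
print([c(*x).round(4) for x in [(265,183),(520,183),(527,424),(283,436)]])
yaw=np.degrees(np.arctan2(d[1],d[0]))
m=(a+b)/2
yw=180+((yaw-90+45)%90-45);print(yw)
plan([m[0],m[1],.2],[180,0,yw],2);plan([m[0],m[1],.079],[180,0,yw],5)
```

```text
[ 0.5434432  -0.00069799  0.122     ] [0.54346386 0.043013   0.122     ] 0.04371099130066728 [0.54345353 0.0211575  0.122     ] 89.97292076669889
[array([0.52  , 0.0007, 0.122 ]), array([0.5221, 0.0423, 0.122 ]), array([0.5645, 0.0423, 0.122 ]), array([5.644e-01, 5.000e-04, 1.220e-01])]
179.9729207666989
2 t [-0.0044 -0.002   0.022 ] w [ 0.9  -0.88 -1.35] mid [0.539 0.023 0.222] [0.543 0.021 0.2  ]
5 t [-0.0022 -0.0012  0.033 ] w [ 0.36 -0.35 -0.54] mid [0.538 0.024 0.178] [0.542 0.022 0.112]
```

Emit:
{"api": "carry_out", "payload": {"targets": [{"tx": -0.0042,"ty": -0.0016,"tz": 0.022,"wx": 0.9,"wy": -0.88,"wz": -1.25,"claw": 0.085},{"tx": -0.0042,"ty": -0.0016,"tz": 0.022,"wx": 0.9,"wy": -0.88,"wz": -1.25,"claw": 0.085},{"tx": 0,"ty": 0,"tz": 0.02,"wx": 0,"wy": 0,"wz": 0,"claw": 0.085},{"tx": 0,"ty": 0,"tz": 0,"wx": 0,"wy": 0,"wz": 0,"claw": 0.085}]}}

```text
t: 12.8
tool_pos: [0.5427, 0.021, 0.1769]
eef_rot: [3.141, -0.006, 3.134]
force: [0.0, -0.0, 0.3]
width: 0.0849
grip_force: 0.0
```

Run:
```python
from h import *
st()
plan([.5435,.0218,.079],[180,0,180],4)
```

```text
t 12.8 q [-2.900e-02  3.380e-01  1.602e+00  1.000e-03  1.208e+00 -1.593e+00] p [0.5427 0.021  0.1769] rpy [179.95  -0.35 179.59] F [ 0.  -0.   0.3] w 0.0849 g 0.0
4 t [-0.0003  0.0002  0.0245] w [ 0.01 -0.09 -0.1 ] mid [0.543 0.021 0.128] [0.543 0.022 0.103]
```

Emit:
{"api": "carry_out", "payload": {"targets": [{"tx": -0.0003,"ty": 0.0002,"tz": 0.0245,"wx": 0,"wy": -0.09,"wz": -0.1,"claw": 0.085},{"tx": -0.0003,"ty": 0.0002,"tz": 0.0245,"wx": 0,"wy": -0.09,"wz": -0.1,"claw": 0.085},{"tx": -0.0003,"ty": 0.0002,"tz": 0.0245,"wx": 0,"wy": -0.09,"wz": -0.1,"claw": 0.085},{"tx": -0.0003,"ty": 0.0002,"tz": 0.0225,"wx": 0,"wy": -0.09,"wz": -0.1,"claw": 0.085},{"tx": 0,"ty": 0,"tz": 0,"wx": 0,"wy": 0,"wz": 0,"claw": 0.085},{"tx": 0,"ty": 0,"tz": 0,"wx": 0,"wy": 0,"wz": 0,"claw": 0.06},{"tx": 0,"ty": 0,"tz": 0,"wx": 0,"wy": 0,"wz": 0,"claw": 0.045},{"tx": 0,"ty": 0,"tz": 0,"wx": 0,"wy": 0,"wz": 0,"claw": 0.035},{"tx": 0,"ty": 0,"tz": 0,"wx": 0,"wy": 0,"wz": 0,"claw": 0.03},{"tx": 0,"ty": 0,"tz": 0,"wx": 0,"wy": 0,"wz": 0,"claw": 0.03},{"tx": 0,"ty": 0,"tz": 0,"wx": 0,"wy": 0,"wz": 0,"claw": 0.03}], "squeeze": 80}}

```text
t: 13.9
tool_pos: [0.5457, 0.0226, 0.0852]
eef_rot: [-3.141, 0.009, -3.138]
force: [-0.8, -0.6, 6.4]
width: 0.0409
grip_force: 80.8
```

Run:
```python
from h import *
s=st()
# coil in tool: upright, z .063, centre y = tool centre (pads), x measured .5435, yaw = tool aligned (lugs along tool y)
C=np.eye(4);C[:3,3]=[.5435,s['tool_pos'][1],.063]
C[:3,:3]=R.from_euler('z',s['eef_rot'][2]+np.pi/2).as_matrix()
G=np.linalg.inv(toolT())@C;np.save('G2.npy',G);print(G.round(4))
```

```text
t 13.9 q [-0.026  0.453  1.679 -0.     1.001 -1.6  ] p [0.5457 0.0226 0.0852] rpy [-179.98    0.51 -179.81] F [-0.8 -0.6  6.4] w 0.0409 g 80.8
[[ 0.00e+00 -1.00e+00 -8.90e-03  2.40e-03]
 [-1.00e+00  0.00e+00 -3.00e-04  0.00e+00]
 [ 3.00e-04  8.90e-03 -1.00e+00  2.22e-02]
 [ 0.00e+00  0.00e+00  0.00e+00  1.00e+00]]
```

Emit:
{"api": "carry_out", "payload": {"targets": [{"tx": 0,"ty": 0,"tz": -0.02,"wx": 0,"wy": 0,"wz": 0,"claw": 0.03},{"tx": 0,"ty": 0,"tz": -0.035,"wx": 0,"wy": 0,"wz": 0,"claw": 0.03},{"tx": 0,"ty": 0,"tz": -0.035,"wx": 0,"wy": 0,"wz": 0,"claw": 0.03},{"tx": 0,"ty": 0,"tz": -0.035,"wx": 0,"wy": 0,"wz": 0,"claw": 0.03},{"tx": 0,"ty": 0,"tz": 0,"wx": 0,"wy": 0,"wz": 0,"claw": 0.03}]}}

```text
t: 14.4
tool_pos: [0.5457, 0.0228, 0.214]
eef_rot: [-3.141, 0.015, -3.138]
force: [-0.0, -0.4, -2.4]
width: 0.0412
grip_force: 81.6
```

Run:
```python
from h import *
s=st();G=np.load('G2.npy');print((toolT()@G).round(4))
p,r=coil2tool(G,[.581,.2716,.185],R.from_euler('z',12.8,degrees=True).as_matrix());print(p,r)
plan(p,r,10);plan(p,r,12)
```

```text
t 14.4 q [-0.025  0.298  1.565  0.     1.264 -1.6  ] p [0.5457 0.0228 0.214 ] rpy [-179.99    0.85 -179.8 ] F [-0.  -0.4 -2.4] w 0.0412 g 81.6
[[ 3.500e-03  1.000e+00 -5.900e-03  5.436e-01]
 [-1.000e+00  3.500e-03 -1.000e-04  2.280e-02]
 [-0.000e+00  5.900e-03  1.000e+00  1.918e-01]
 [ 0.000e+00  0.000e+00  0.000e+00  1.000e+00]]
[0.58051619 0.27376295 0.20722178] [-179.98395883    0.51135515  -77.2       ]
10 t [-0.0236  0.017   0.0009] w [ -0.12   0.02 -10.26] mid [0.617 0.112 0.212] [0.621 0.198 0.209]
12 t [-0.0198  0.0138  0.0008] w [-0.1   0.02 -8.55] mid [0.618 0.116 0.211] [0.617 0.212 0.209]
```

Run:
```python
from h import *
G=np.load('G2.npy')
p,r=coil2tool(G,[.581,.2716,.185],R.from_euler('z',192.8,degrees=True).as_matrix());print(p,r)
plan(p,r,12)
```

```text
[0.58148381 0.26943705 0.20722178] [-179.98395883    0.51135515  102.8       ]
12 t [0.0102 0.02   0.0005] w [0.08 0.03 6.45] mid [0.518 0.13  0.211] [0.541 0.216 0.209]
```

Emit:
{"api": "carry_out", "payload": {"targets": [{"tx": 0.0102,"ty": 0.02,"tz": 0.0005,"wx": 0.08,"wy": 0.03,"wz": 6.45,"claw": 0.03},{"tx": 0.0102,"ty": 0.02,"tz": 0.0005,"wx": 0.08,"wy": 0.03,"wz": 6.45,"claw": 0.03},{"tx": 0.0102,"ty": 0.02,"tz": 0.0005,"wx": 0.08,"wy": 0.03,"wz": 6.45,"claw": 0.03},{"tx": 0.0102,"ty": 0.02,"tz": 0.0005,"wx": 0.08,"wy": 0.03,"wz": 6.45,"claw": 0.03},{"tx": 0.0102,"ty": 0.02,"tz": 0.0005,"wx": 0.08,"wy": 0.03,"wz": 6.45,"claw": 0.03},{"tx": 0.0102,"ty": 0.02,"tz": 0.0005,"wx": 0.08,"wy": 0.03,"wz": 6.45,"claw": 0.03},{"tx": 0.0102,"ty": 0.02,"tz": 0.0005,"wx": 0.08,"wy": 0.03,"wz": 6.45,"claw": 0.03},{"tx": 0.0102,"ty": 0.02,"tz": 0.0005,"wx": 0.08,"wy": 0.03,"wz": 6.45,"claw": 0.03},{"tx": 0.0102,"ty": 0.02,"tz": 0.0005,"wx": 0.08,"wy": 0.03,"wz": 6.45,"claw": 0.03},{"tx": 0.0102,"ty": 0.02,"tz": 0.0005,"wx": 0.08,"wy": 0.03,"wz": 6.45,"claw": 0.03},{"tx": 0.0102,"ty": 0.02,"tz": 0.0005,"wx": 0.08,"wy": 0.03,"wz": 6.45,"claw": 0.03},{"tx": 0.0102,"ty": 0.02,"tz": 0.0005,"wx": 0.08,"wy": 0.03,"wz": 6.45,"claw": 0.03}]}}

```text
t: 15.6
tool_pos: [0.58, 0.2705, 0.2002]
eef_rot: [-3.131, 0.007, 1.79]
force: [0.2, -0.4, -2.3]
width: 0.0415
grip_force: 81.5
```

Emit:
{"api": "carry_out", "payload": {"targets": [{"tx": 0,"ty": 0,"tz": 0,"wx": 0,"wy": 0,"wz": 0,"claw": 0.03},{"tx": 0,"ty": 0,"tz": 0,"wx": 0,"wy": 0,"wz": 0,"claw": 0.03}]}}

```text
t: 15.8
tool_pos: [0.5796, 0.2696, 0.1999]
eef_rot: [-3.131, 0.007, 1.796]
force: [-0.6, 0.6, -2.4]
width: 0.0411
grip_force: 82.0
```

Run:
```python
from h import *
s=st();G=np.load('G2.npy');C=toolT()@G;print(C.round(4),R.from_matrix(C[:3,:3]).as_euler('xyz',degrees=True))
p,r=coil2tool(G,[.581,.2716,.150],R.from_euler('z',192.8,degrees=True).as_matrix());plan(p,r,2)
K,T,im=grab('wrist','w5')
u,v=map(int,proj(K,T,[.581,.2716,.09]));print(u,v)
u0=max(0,min(640-200,u-100));v0=max(0,min(480-150,v-75));print(u0,v0)
cv2.imwrite('pics/w5c.png',cv2.resize(im[v0:v0+150,u0:u0+200],(800,600),interpolation=cv2.INTER_CUBIC)[:,:,::-1])
```

```text
t 15.8 q [ 0.38   0.531  1.27  -0.005  1.352  0.156] p [0.5796 0.2696 0.1999] rpy [-179.37    0.4   102.89] F [-0.6  0.6 -2.4] w 0.0411 g 82.0
[[-9.748e-01  2.230e-01  1.080e-02  5.789e-01]
 [-2.230e-01 -9.748e-01  5.000e-04  2.718e-01]
 [ 1.070e-02 -2.000e-03  9.999e-01  1.777e-01]
 [ 0.000e+00  0.000e+00  0.000e+00  1.000e+00]] [-1.12863429e-01 -6.10700763e-01 -1.67114377e+02]
2 t [-0.0002  0.001   0.0138] w [-0.31 -0.06  0.05] mid [0.581 0.27  0.186] [0.581 0.269 0.172]
328 232
228 157
```

View pics/w5c.png

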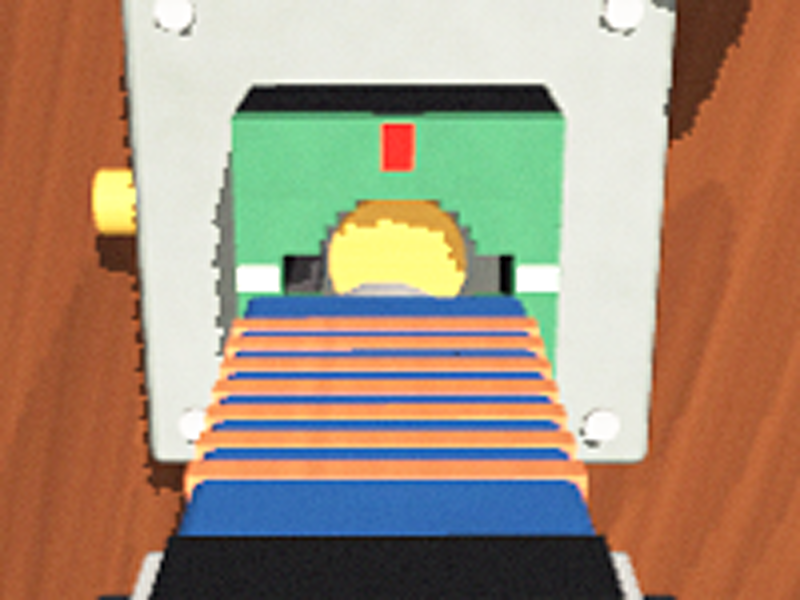

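Run:
```python
from h import *
K,T,im=load('w5');c=lambda u,v,z:pt(K,T,228+u/4-.4,157+v/4-.4,z)
a,b=c(259,277,.085),c(537,278,.085);d=b-a;m=(a+b)/2
print(a,b,np.linalg.norm(d),'ctr',m,'yaw',np.degrees(np.arctan2(d[1],d[0])))
r=c(398,147,.085);print('red',r,np.linalg.norm(r-m))
zc=.1777
e,f=c(250,297,zc-.031),c(523,297,zc-.031);print('housing edge',e,f,np.linalg.norm(e-f),(e+f)/2,np.degrees(np.arctan2(*(f-e)[1::-1])))
G=np.load('G2.npy');C=toolT()@G
n=np.array([C[0,1],C[1,1],0]); # coil y
mid=(e+f)/2;print('mid in coil frame',(C[:3,:3].T@(mid-C[:3,3])).round(4),'socket in coil frame',(C[:3,:3].T@(m-C[:3,3])).round(4))
```

```text
[0.55182315 0.26877158 0.085     ] [0.60591838 0.28111476 0.085     ] 0.05548556664901235 ctr [0.57887076 0.27494317 0.085     ] yaw 12.853413145815933
red [0.57296015 0.30060788 0.085     ] 0.026336532676264783
housing edge [0.5534779  0.28531041 0.1467    ] [0.59408933 0.29474535 0.1467    ] 0.04169300010869797 [0.57378361 0.29002788 0.1467    ] 13.07906914484115
mid in coil frame [ 0.0005 -0.0192 -0.0314] socket in coil frame [-0.0018 -0.0032 -0.0931]
```

Run:
```python
from h import *
K,T,im=load('top0');print(pt(K,T,213,224.1,.085))
G=np.load('G2.npy')
p,r=coil2tool(G,[.5793,.277,.150],R.from_euler('z',192.85,degrees=True).as_matrix());plan(p,r,3)
```

```text
[0.58041075 0.27617934 0.085     ]
3 t [0.0019 0.0005 0.0093] w [-0.2  -0.04  0.01] mid [0.58  0.273 0.182] [0.58  0.275 0.172]
```

Emit:
{"api": "carry_out", "payload": {"targets": [{"tx": 0.0019,"ty": 0.0005,"tz": 0.0093,"wx": -0.2,"wy": -0.04,"wz": 0,"claw": 0.03},{"tx": 0.0019,"ty": 0.0005,"tz": 0.0093,"wx": -0.2,"wy": -0.04,"wz": 0,"claw": 0.03},{"tx": 0.0019,"ty": 0.0005,"tz": 0.0093,"wx": -0.2,"wy": -0.04,"wz": 0,"claw": 0.03},{"tx": 0,"ty": 0,"tz": 0,"wx": 0,"wy": 0,"wz": 0,"claw": 0.03},{"tx": 0,"ty": 0,"tz": 0,"wx": 0,"wy": 0,"wz": 0,"claw": 0.03}]}}

```text
t: 16.35
tool_pos: [0.58, 0.2753, 0.1728]
eef_rot: [3.141, 0.009, 1.794]
force: [0.6, -0.5, -2.0]
width: 0.0408
grip_force: 82.0
```

Run:
```python
from h import *
s=st();G=np.load('G2.npy');C=toolT()@G;print(C.round(4))
p,r=coil2tool(G,[.5795,.2768,.145],R.from_euler('z',192.85,degrees=True).as_matrix());plan(p,r,2)
```

```text
t 16.35 q [ 0.39   0.554  1.301 -0.009  1.288  0.169] p [0.58   0.2753 0.1728] rpy [179.95   0.51 102.81] F [ 0.6 -0.5 -2. ] w 0.0408 g 82.0
[[-9.751e-01  2.218e-01 -1.000e-03  5.795e-01]
 [-2.218e-01 -9.751e-01 -3.000e-04  2.775e-01]
 [-1.100e-03 -1.000e-04  1.000e+00  1.506e-01]
 [ 0.000e+00  0.000e+00  0.000e+00  1.000e+00]]
2 t [-0.0003 -0.0001  0.0028] w [ 0.03 -0.   -0.02] mid [0.58  0.275 0.17 ] [0.58  0.275 0.167]
```

Emit:
{"api": "carry_out", "payload": {"targets": [{"tx": -0.0003,"ty": 0,"tz": 0.0025,"wx": 0,"wy": 0,"wz": 0,"claw": 0.03},{"tx": -0.0003,"ty": 0,"tz": 0.0025,"wx": 0,"wy": 0,"wz": 0,"claw": 0.03},{"tx": 0,"ty": 0,"tz": 0.0025,"wx": 0,"wy": 0,"wz": 0,"claw": 0.03},{"tx": 0,"ty": 0,"tz": 0.0025,"wx": 0,"wy": 0,"wz": 0,"claw": 0.03},{"tx": 0,"ty": 0,"tz": 0,"wx": 0,"wy": 0,"wz": 0,"claw": 0.03}]}}

```text
t: 16.85
tool_pos: [0.5801, 0.2746, 0.1625]
eef_rot: [3.141, 0.009, 1.794]
force: [0.9, 0.4, -3.0]
width: 0.0407
grip_force: 82.0
```

Run:
```python
from h import *
s=st();print(s['torque'].round(2));G=np.load('G2.npy');C=toolT()@G;print(C[:3,2:].round(4))
```

```text
t 16.85 q [ 0.388  0.563  1.312 -0.009  1.268  0.168] p [0.5801 0.2746 0.1625] rpy [179.97   0.51 102.8 ] F [ 0.9  0.4 -3. ] w 0.0407 g 82.0
[-0.01 -0.02 -0.02]
[[-8.000e-04  5.796e-01]
 [-2.000e-04  2.767e-01]
 [ 1.000e+00  1.403e-01]]
```

Emit:
{"api": "carry_out", "payload": {"targets": [{"tx": 0,"ty": 0,"tz": 0.0015,"wx": 0,"wy": 0,"wz": 0,"claw": 0.03},{"tx": 0,"ty": 0,"tz": 0.0015,"wx": 0,"wy": 0,"wz": 0,"claw": 0.03},{"tx": 0,"ty": 0,"tz": 0.0015,"wx": 0,"wy": 0,"wz": 0,"claw": 0.03},{"tx": 0,"ty": 0,"tz": 0,"wx": 0,"wy": 0,"wz": 0,"claw": 0.03}]}}

```text
t: 17.25
tool_pos: [0.5801, 0.2746, 0.1582]
eef_rot: [3.141, 0.009, 1.794]
force: [-0.2, -0.7, -2.0]
width: 0.0413
grip_force: 82.0
```

Emit:
{"api": "carry_out", "payload": {"targets": [{"tx": 0,"ty": 0,"tz": 0.0015,"wx": 0,"wy": 0,"wz": 0,"claw": 0.03},{"tx": 0,"ty": 0,"tz": 0.0015,"wx": 0,"wy": 0,"wz": 0,"claw": 0.03},{"tx": 0,"ty": 0,"tz": 0,"wx": 0,"wy": 0,"wz": 0,"claw": 0.03}]}}

```text
t: 17.55
tool_pos: [0.5802, 0.2746, 0.1552]
eef_rot: [3.141, 0.009, 1.794]
force: [-1.2, -0.4, -2.7]
width: 0.0412
grip_force: 82.0
```

Emit:
{"api": "carry_out", "payload": {"targets": [{"tx": 0,"ty": 0,"tz": 0.0015,"wx": 0,"wy": 0,"wz": 0,"claw": 0.03},{"tx": 0,"ty": 0,"tz": 0.0015,"wx": 0,"wy": 0,"wz": 0,"claw": 0.03},{"tx": 0,"ty": 0,"tz": 0.0015,"wx": 0,"wy": 0,"wz": 0,"claw": 0.03},{"tx": 0,"ty": 0,"tz": 0,"wx": 0,"wy": 0,"wz": 0,"claw": 0.03}]}}

```text
t: 17.95
tool_pos: [0.5804, 0.2746, 0.1513]
eef_rot: [3.14, 0.009, 1.794]
force: [-1.2, -0.7, 4.8]
width: 0.0415
grip_force: 82.7
```

Emit:
{"api": "carry_out", "payload": {"targets": [{"tx": 0,"ty": 0,"tz": 0.0015,"wx": 0,"wy": 0,"wz": 0,"claw": 0.03},{"tx": 0,"ty": 0,"tz": 0.0015,"wx": 0,"wy": 0,"wz": 0,"claw": 0.03},{"tx": 0,"ty": 0,"tz": 0.0015,"wx": 0,"wy": 0,"wz": 0,"claw": 0.03},{"tx": 0,"ty": 0,"tz": 0.0015,"wx": 0,"wy": 0,"wz": 0,"claw": 0.03},{"tx": 0,"ty": 0,"tz": 0,"wx": 0,"wy": 0,"wz": 0,"claw": 0.03}]}}

```text
t: 18.45
tool_pos: [0.5804, 0.2746, 0.1457]
eef_rot: [3.14, 0.009, 1.794]
force: [-4.0, -0.9, 9.4]
width: 0.041
grip_force: 83.4
```

Run:
```python
from h import *
s=st();print(s['torque'].round(2));G=np.load('G2.npy');C=toolT()@G;print(C[:3,2:].round(4))
```

```text
t 18.45 q [ 0.388  0.578  1.328 -0.009  1.235  0.168] p [0.5804 0.2746 0.1457] rpy [179.88   0.49 102.8 ] F [-4.  -0.9  9.4] w 0.041 g 83.4
[-0.26  0.97  0.02]
[[-2.200e-03  5.800e-01]
 [-8.000e-04  2.768e-01]
 [ 1.000e+00  1.235e-01]]
```

Emit:
{"api": "carry_out", "payload": {"targets": [{"tx": 0,"ty": 0,"tz": 0.0012,"wx": 0,"wy": 0,"wz": 0,"claw": 0.03},{"tx": 0,"ty": 0,"tz": 0.001,"wx": 0,"wy": 0,"wz": 0,"claw": 0.03},{"tx": 0,"ty": 0,"tz": 0,"wx": 0,"wy": 0,"wz": 0,"claw": 0.03},{"tx": 0,"ty": -0.0002,"tz": 0,"wx": 0,"wy": 0,"wz": 6,"claw": 0.03},{"tx": 0,"ty": -0.0002,"tz": 0,"wx": 0,"wy": 0,"wz": 6,"claw": 0.03},{"tx": 0,"ty": -0.0002,"tz": 0,"wx": 0,"wy": 0,"wz": 6,"claw": 0.03},{"tx": 0,"ty": 0,"tz": 0,"wx": 0,"wy": 0,"wz": 0,"claw": 0.03}]}}

```text
t: 19.15
tool_pos: [0.5802, 0.2746, 0.1442]
eef_rot: [3.136, 0.007, 1.476]
force: [-3.2, -1.4, 10.3]
width: 0.041
grip_force: 83.7
```

Run:
```python
from h import *
s=st();print(s['torque'].round(2));G=np.load('G2.npy');C=toolT()@G;print(C[:3,2:].round(4))
```

```text
t 19.15 q [ 0.388  0.579  1.331 -0.009  1.23   0.486] p [0.5802 0.2746 0.1442] rpy [179.66   0.4   84.58] F [-3.2 -1.4 10.3] w 0.041 g 83.7
[-0.23  0.51 -0.1 ]
[[-0.0065  0.5806]
 [-0.0014  0.2768]
 [ 1.      0.122 ]]
```

Emit:
{"api": "carry_out", "payload": {"targets": [{"tx": 0,"ty": -0.0002,"tz": 0.0005,"wx": 0,"wy": 0,"wz": 7,"claw": 0.03},{"tx": 0,"ty": -0.0002,"tz": 0,"wx": 0,"wy": 0,"wz": 7,"claw": 0.03},{"tx": 0,"ty": -0.0002,"tz": 0,"wx": 0,"wy": 0,"wz": 7,"claw": 0.03},{"tx": 0,"ty": -0.0002,"tz": 0,"wx": 0,"wy": 0,"wz": 7,"claw": 0.03},{"tx": 0,"ty": -0.0002,"tz": 0,"wx": 0,"wy": 0,"wz": 7,"claw": 0.03},{"tx": 0,"ty": -0.0002,"tz": 0,"wx": 0,"wy": 0,"wz": 7,"claw": 0.03},{"tx": 0,"ty": -0.0002,"tz": 0,"wx": 0,"wy": 0,"wz": 7,"claw": 0.03},{"tx": 0,"ty": -0.0002,"tz": 0,"wx": 0,"wy": 0,"wz": 7,"claw": 0.03},{"tx": 0,"ty": -0.0002,"tz": 0,"wx": 0,"wy": 0,"wz": 7,"claw": 0.03},{"tx": 0,"ty": 0,"tz": 0,"wx": 0,"wy": 0,"wz": 0,"claw": 0.03}]}}

```text
t: 20.15
tool_pos: [0.5784, 0.2757, 0.1435]
eef_rot: [3.133, -0.001, 0.376]
force: [-4.0, -0.7, 11.2]
width: 0.0412
grip_force: 83.8
```

Run:
```python
from h import *
s=st();print(s['torque'].round(2));G=np.load('G2.npy');C=toolT()@G;print(C[:3,2:].round(4),R.from_matrix(C[:3,:3]).as_euler('xyz',degrees=True))
```

```text
t 20.15 q [ 0.391  0.577  1.335 -0.009  1.228  1.589] p [0.5784 0.2757 0.1435] rpy [ 1.7951e+02 -7.0000e-02  2.1550e+01] F [-4.  -0.7 11.2] w 0.0412 g 83.8
[-0.05  1.16 -0.08]
[[-0.0126  0.5807]
 [ 0.0044  0.2764]
 [ 0.9999  0.1213]] [ -0.57970525   0.50158469 111.55212267]
```

Emit:
{"api": "carry_out", "payload": {"targets": [{"tx": 0,"ty": -0.0001,"tz": 0,"wx": 0,"wy": 0,"wz": 4.5,"claw": 0.03},{"tx": 0,"ty": -0.0001,"tz": 0,"wx": 0,"wy": 0,"wz": 4.5,"claw": 0.03},{"tx": 0,"ty": 0,"tz": 0,"wx": 0,"wy": 0,"wz": 0,"claw": 0.03}]}}

```text
t: 20.45
tool_pos: [0.5781, 0.2761, 0.1435]
eef_rot: [3.134, -0.002, 0.221]
force: [-6.6, 0.3, 11.6]
width: 0.0407
grip_force: 83.9
```

Run:
```python
from h import *
s=st();print(s['torque'].round(2))
```

```text
t 20.45 q [ 0.391  0.577  1.335 -0.009  1.229  1.744] p [0.5781 0.2761 0.1435] rpy [ 1.7955e+02 -1.2000e-01  1.2660e+01] F [-6.6  0.3 11.6] w 0.0407 g 83.9
[0.18 1.52 0.15]
```

Emit:
{"api": "carry_out", "payload": {"targets": [{"tx": 0,"ty": 0,"tz": -0.0015,"wx": 0,"wy": 0,"wz": 0,"claw": 0.03},{"tx": 0,"ty": 0,"tz": -0.0015,"wx": 0,"wy": 0,"wz": 0,"claw": 0.03},{"tx": 0,"ty": 0,"tz": -0.001,"wx": 0,"wy": 0,"wz": 0,"claw": 0.03},{"tx": 0,"ty": 0,"tz": -0.001,"wx": 0,"wy": 0,"wz": 0,"claw": 0.03},{"tx": 0,"ty": 0,"tz": 0,"wx": 0,"wy": 0,"wz": 0,"claw": 0.03}]}}

```text
t: 20.95
tool_pos: [0.578, 0.276, 0.1478]
eef_rot: [3.134, -0.001, 0.224]
force: [-4.0, 0.7, 6.5]
width: 0.0413
grip_force: 83.2
```

Run:
```python
from h import *
s=st();print(s['torque'].round(2));G=np.load('G2.npy');C=toolT()@G;print(C[:3,2:].round(4))
```

```text
t 20.95 q [ 0.391  0.573  1.331 -0.009  1.238  1.741] p [0.578  0.276  0.1478] rpy [ 1.7954e+02 -7.0000e-02  1.2820e+01] F [-4.   0.7  6.5] w 0.0413 g 83.2
[0.37 1.08 0.06]
[[-0.0118  0.5804]
 [ 0.0058  0.2764]
 [ 0.9999  0.1256]]
```

Emit:
{"api": "carry_out", "payload": {"targets": [{"tx": 0,"ty": 0,"tz": -0.001,"wx": 0,"wy": 0,"wz": 0,"claw": 0.03},{"tx": 0,"ty": 0,"tz": -0.001,"wx": 0,"wy": 0,"wz": 0,"claw": 0.03},{"tx": 0,"ty": 0,"tz": 0,"wx": 0,"wy": 0,"wz": 0,"claw": 0.03}]}}

```text
t: 21.25
tool_pos: [0.578, 0.276, 0.1495]
eef_rot: [3.133, -0.001, 0.224]
force: [-4.2, 2.7, 6.1]
width: 0.0411
grip_force: 82.9
```

Emit:
{"api": "carry_out", "payload": {"targets": [{"tx": 0,"ty": 0,"tz": -0.001,"wx": 0,"wy": 0,"wz": 0,"claw": 0.03},{"tx": 0,"ty": 0,"tz": 0,"wx": 0,"wy": 0,"wz": 0,"claw": 0.03}]}}

```text
t: 21.45
tool_pos: [0.578, 0.2759, 0.1502]
eef_rot: [3.133, -0.001, 0.223]
force: [-4.4, 3.6, 4.8]
width: 0.041
grip_force: 82.6
```

Emit:
{"api": "carry_out", "payload": {"targets": [{"tx": 0,"ty": 0,"tz": -0.001,"wx": 0,"wy": 0,"wz": 0,"claw": 0.03},{"tx": 0,"ty": 0,"tz": 0,"wx": 0,"wy": 0,"wz": 0,"claw": 0.03}]}}

```text
t: 21.65
tool_pos: [0.5779, 0.2759, 0.1504]
eef_rot: [3.133, -0.0, 0.223]
force: [-1.6, 5.3, -3.6]
width: 0.041
grip_force: 82.0
```

Emit:
{"api": "carry_out", "payload": {"targets": [{"tx": 0,"ty": 0,"tz": 0,"wx": 0,"wy": 0,"wz": -4,"claw": 0.03},{"tx": 0,"ty": 0,"tz": 0,"wx": 0,"wy": 0,"wz": 0,"claw": 0.03}]}}

```text
t: 21.85
tool_pos: [0.5778, 0.2754, 0.1504]
eef_rot: [3.133, 0.001, 0.294]
force: [-3.6, 1.5, -4.9]
width: 0.0414
grip_force: 82.4
```

Run:
```python
from h import *
s=st();print(s['torque'].round(2));G=np.load('G2.npy');C=toolT()@G;print(C[:3,2:].round(4))
```

```text
t 21.85 q [ 0.391  0.571  1.328 -0.009  1.245  1.67 ] p [0.5778 0.2754 0.1504] rpy [1.7949e+02 7.0000e-02 1.6860e+01] F [-3.6  1.5 -4.9] w 0.0414 g 82.4
[0.61 0.81 0.05]
[[-0.0101  0.5801]
 [ 0.0066  0.2759]
 [ 0.9999  0.1282]]
```

Emit:
{"api": "carry_out", "payload": {"targets": [{"tx": 0,"ty": 0,"tz": 0.0007,"wx": 0,"wy": 0,"wz": 4,"claw": 0.03},{"tx": 0,"ty": 0,"tz": 0,"wx": 0,"wy": 0,"wz": 0,"claw": 0.03},{"tx": 0,"ty": 0,"tz": 0,"wx": 0,"wy": 0,"wz": 0,"claw": 0.045},{"tx": 0,"ty": 0,"tz": 0,"wx": 0,"wy": 0,"wz": 0,"claw": 0.06},{"tx": 0,"ty": 0,"tz": 0,"wx": 0,"wy": 0,"wz": 0,"claw": 0.085},{"tx": 0,"ty": 0,"tz": 0,"wx": 0,"wy": 0,"wz": 0,"claw": 0.085},{"tx": 0,"ty": 0,"tz": 0,"wx": 0,"wy": 0,"wz": 0,"claw": 0.085},{"tx": 0,"ty": 0,"tz": 0,"wx": 0,"wy": 0,"wz": 0,"claw": 0.085}]}}

```text
t: 22.65
tool_pos: [0.5782, 0.2756, 0.1507]
eef_rot: [3.133, -0.001, 0.223]
force: [0.2, 0.3, -0.3]
width: 0.085
grip_force: 0.0
```

Emit:
{"api": "carry_out", "payload": {"targets": [{"tx": 0,"ty": 0,"tz": -0.02,"wx": 0,"wy": 0,"wz": 0,"claw": 0.085},{"tx": 0,"ty": 0,"tz": -0.03,"wx": 0,"wy": 0,"wz": 0,"claw": 0.085},{"tx": 0,"ty": 0,"tz": -0.04,"wx": 0,"wy": 0,"wz": 0,"claw": 0.085},{"tx": 0,"ty": 0,"tz": -0.03,"wx": 0,"wy": 0,"wz": 0,"claw": 0.085},{"tx": 0,"ty": 0,"tz": 0,"wx": 0,"wy": 0,"wz": 0,"claw": 0.085},{"tx": 0,"ty": 0,"tz": 0,"wx": 0,"wy": 0,"wz": 0,"claw": 0.085}]}}

```text
t: 23.25
tool_pos: [0.5778, 0.2766, 0.2707]
eef_rot: [3.133, -0.002, 0.224]
force: [-0.6, 0.2, -1.1]
width: 0.0853
grip_force: 0.0
```

Run:
```python
from h import *
st()
K,T,im=grab('wrist','w6')
u,v=map(int,proj(K,T,[.58,.2765,.16]));print(u,v)
u0=max(0,min(640-200,u-100));v0=max(0,min(480-150,v-75));print(u0,v0)
cv2.imwrite('pics/w6c.png',cv2.resize(im[v0:v0+150,u0:u0+200],(800,600),interpolation=cv2.INTER_CUBIC)[:,:,::-1])
```

```text
t 23.25 q [ 0.393  0.485  1.176 -0.009  1.48   1.741] p [0.5778 0.2766 0.2707] rpy [ 1.795e+02 -1.100e-01  1.281e+01] F [-0.6  0.2 -1.1] w 0.0853 g 0.0
322 233
222 158
```

View pics/w6c.png

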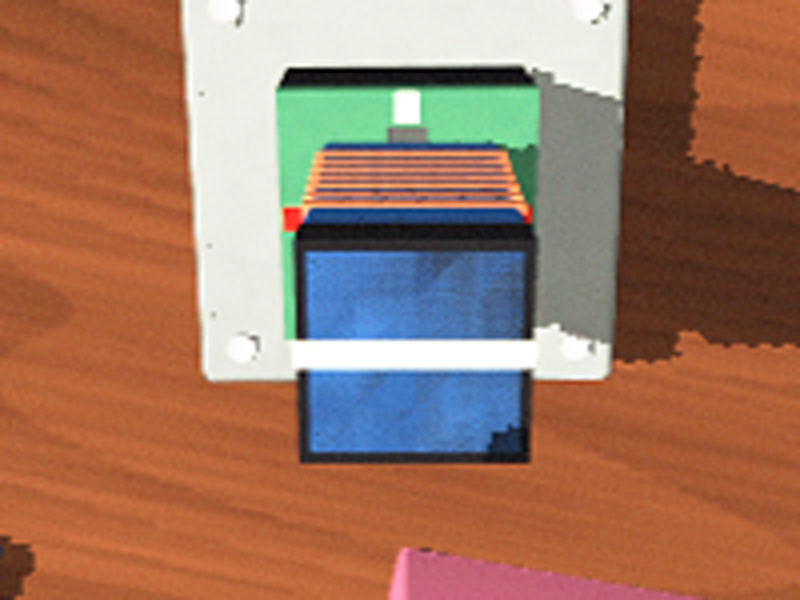

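The coil is upright in the socket, and its stripe (crop y≈354) runs parallel to the line of the red marks at (292,219) and (528,214). The slot at (407,135) is empty. The stop height matched the lock (centre about 43 mm above the mouth), and the gripper is clear.

```bash
python3 -c "
from h import *
print(ticket.sign_off())"
```

```text
the job is handed in; nothing more can be done
None
```

I stood the coil on the pad and released it, then took it from above, pushed it into the mount and turned it a quarter-turn clockwise into its lock. It is released, nothing else appears to have been knocked, and I handed the job in at about 23 s; no verdict came back.

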